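# Load the compression tester and rack the bay covers

### The job

Take the leaning cover plates off all three drying bays and stand each on edge in the slotted rack, upright, fully down and held by the fins at both sides, one plate to a slot. On the tester's round plate build one flat, centred stack: the wide white ceramic disc at the bottom, then every cork pad found in the bays one on another in any order, and the steel disc weight on top; leave the bottle, jar and beaker where they are.

Things in the scene. Friction and masses are not known exactly. Their poses are not given: they have to be found in the camera images.
- plate_centre (a point): Centre of the flat top face of the tester's round steel loading plate (110 mm across, 32 mm above the bench, z up). The tester is a fixed low grey housing 150 x 140 mm, 22 mm high, with the plate on its middle. The stack is built here.
- stone: Loose white ceramic disc, 64 mm across, 8 mm thick, about 55 g, the widest and thinnest of the discs; lies flat on the bench at the start. Origin at the centre of its underside, z up.
- stone_center (a point): the centre of that disc (half-way up its height)
- weight: Loose solid steel disc weight, 56 mm across, 26 mm tall, about 0.5 kg, no knob: gripped by its round side. Origin at the centre of its underside, z up. Starts on the bench.
- weight_center (a point): the centre of that disc (half-way up its height)
- rack: Fixed rack, steel base 190 (x) x 110 (y) x 4 mm, origin under its centre, z up. Four empty slots at x = -63, -21, 21, 63 mm, running along its y, each 12 mm wide between upright fins (6 mm thick in x, 10 mm wide, at y = -36 and +36 mm, tops 49 mm above the bench). Plates stand on the base, 4 mm above the bench. Slots are close: open the gripper only 30 mm when letting go.
- bay1: Fixed drying bay; white base 4 mm thick, x = -90 to 20, y = -52 to 52 mm. Origin on the bench at the foot of the cover, z up. Its +x points roughly to the robot. The cover slopes down towards +x (upper edge on the far side from the robot), on two steel rests (y = -42 and 42 mm, 8 mm wide, tops 70 mm above the bench), its foot behind two steel stops (x = 5 to 13, |y| = 31 to 47 mm, tops 16 mm).
- seat1 (a point): Where a cork pad may lie in bay1, within 5 mm: top of the bay's base (4 mm above the bench), at x = -42, y = 0 mm of the bay, under and behind the cover. Take the cover off first; then the pad is reached from straight above with the fingers closing along the bay's x (76 mm free between the rests in y).
- cover1: Loose aluminium plate on bay1: 5 mm thick (x, its normal), 96 mm wide (y), 105 mm tall (z, to its upper edge), about 0.13 kg. Origin at its centre. Leans 30 degrees off upright at the start, x pointing to the robot and up; its upper 25 mm stand clear of the rests, which touch only its sides: pinch its thickness at the middle of the upper edge, tool tilted along the plate.
- pad1: Loose cork test pad, a disc 50 mm across, 14 mm thick, about 25 g, lying in bay1 at the start; may be absent. Origin at the centre of its underside, z up.
- pad1_center (a point): the centre of that disc (half-way up its height)
- bay2: Fixed drying bay; white base 4 mm thick, x = -90 to 20, y = -52 to 52 mm. Origin on the bench at the foot of the cover, z up. Its +x points roughly to the robot. The cover slopes down towards +x (upper edge on the far side from the robot), on two steel rests (y = -42 and 42 mm, 8 mm wide, tops 70 mm above the bench), its foot behind two steel stops (x = 5 to 13, |y| = 31 to 47 mm, tops 16 mm).
- seat2 (a point): Where a cork pad may lie in bay2, within 5 mm: top of the bay's base (4 mm above the bench), at x = -42, y = 0 mm of the bay, under and behind the cover. Take the cover off first; then the pad is reached from straight above with the fingers closing along the bay's x (76 mm free between the rests in y).
- cover2: Loose aluminium plate on bay2: 5 mm thick (x, its normal), 96 mm wide (y), 105 mm tall (z, to its upper edge), about 0.13 kg. Origin at its centre. Leans 30 degrees off upright at the start, x pointing to the robot and up; its upper 25 mm stand clear of the rests, which touch only its sides: pinch its thickness at the middle of the upper edge, tool tilted along the plate.
- pad2: Loose cork test pad, a disc 50 mm across, 14 mm thick, about 25 g, lying in bay2 at the start; may be absent. Origin at the centre of its underside, z up.
- pad2_center (a point): the centre of that disc (half-way up its height)
- bay3: Fixed drying bay; white base 4 mm thick, x = -90 to 20, y = -52 to 52 mm. Origin on the bench at the foot of the cover, z up. Its +x points roughly to the robot. The cover slopes down towards +x (upper edge on the far side from the robot), on two steel rests (y = -42 and 42 mm, 8 mm wide, tops 70 mm above the bench), its foot behind two steel stops (x = 5 to 13, |y| = 31 to 47 mm, tops 16 mm).
- seat3 (a point): Where a cork pad may lie in bay3, within 5 mm: top of the bay's base (4 mm above the bench), at x = -42, y = 0 mm of the bay, under and behind the cover. Take the cover off first; then the pad is reached from straight above with the fingers closing along the bay's x (76 mm free between the rests in y).
- cover3: Loose aluminium plate on bay3: 5 mm thick (x, its normal), 96 mm wide (y), 105 mm tall (z, to its upper edge), about 0.13 kg. Origin at its centre. Leans 30 degrees off upright at the start, x pointing to the robot and up; its upper 25 mm stand clear of the rests, which touch only its sides: pinch its thickness at the middle of the upper edge, tool tilted along the plate.
- pad3: Loose cork test pad, a disc 50 mm across, 14 mm thick, about 25 g, lying in bay3 at the start; may be absent. Origin at the centre of its underside, z up.
- pad3_center (a point): the centre of that disc (half-way up its height)
- beaker: Glass beaker, 70 mm across, 90 mm tall, loose; bystander, leave alone. Origin at the centre of its underside.
- bottle: White plastic bottle with blue cap, 66 mm across, 140 mm tall, loose; bystander, leave alone. Origin at the centre of its underside.
- jar: Amber jar with white lid, 56 mm across, 80 mm tall, loose; bystander, leave alone. Origin at the centre of its underside.
Not all that is in view belongs to the job. What is shaped like the bay3 but purple or yellow is not meant.

How it is judged:
At the end, for the whole second after the job is handed in: Stone on the plate, all pads on it, weight on top: flat within 0.1 rad, each centred within 10 mm of the plate's centre. All covers in rack slots, one a slot, down on the base, within 20 mm of the slot's middle and 0.25 rad of upright. All at rest (horizontal distance between each of stone, pad1, pad2, pad3, weight and plate_centre below 0.01 m and z of stone_center in the frame of plate_centre below 0.007 m and (angle between stone's own z axis and vertical below 0.1 rad or angle between stone's own z axis and vertical above 3.04 rad) and linear speed of each of stone, pad1, pad2, pad3, weight, cover1, cover2, cover3 below 0.02 m/s and z of pad1_center in the frame of plate_centre between 0.012 and 0.049 m and (angle between pad1's own z axis and vertical below 0.1 rad or angle between pad1's own z axis and vertical above 3.04 rad) and z of pad2_center in the frame of plate_centre between 0.012 and 0.049 m and (angle between pad2's own z axis and vertical below 0.1 rad or angle between pad2's own z axis and vertical above 3.04 rad) and z of pad3_center in the frame of plate_centre between 0.012 and 0.049 m and (angle between pad3's own z axis and vertical below 0.1 rad or angle between pad3's own z axis and vertical above 3.04 rad) and z of weight_center in the frame of plate_centre above 0.046 m and (angle between weight's own z axis and vertical below 0.1 rad or angle between weight's own z axis and vertical above 3.04 rad) and x of cover1 in the frame of rack between -0.075 and 0.075 m and y of cover1 in the frame of rack between -0.02 and 0.02 m and z of cover1 in the frame of rack between 0.045 and 0.062 m and angle between cover1's own x axis and vertical between 1.32 and 1.82 rad and angle between the x axis of each of cover1, cover2, cover3 and the x axis of rack, either way round below 0.26 rad and distance between each of cover2, cover3 and cover1 above 0.025 m and x of cover2 in the frame of rack between -0.075 and 0.075 m and y of cover2 in the frame of rack between -0.02 and 0.02 m and z of cover2 in the frame of rack between 0.045 and 0.062 m and angle between cover2's own x axis and vertical between 1.32 and 1.82 rad and distance between cover3 and cover2 above 0.025 m and x of cover3 in the frame of rack between -0.075 and 0.075 m and y of cover3 in the frame of rack between -0.02 and 0.02 m and z of cover3 in the frame of rack between 0.045 and 0.062 m and angle between cover3's own x axis and vertical between 1.32 and 1.82 rad); the robot touches nothing.
It fails at once if the beaker is displaced by more than 30 mm or tipped (distance of beaker from where it was at the start of the episode above 0.03 m or angle between beaker's own z axis and vertical above 0.5 rad).
It fails at once if the bottle is displaced by more than 30 mm or tipped (distance of bottle from where it was at the start of the episode above 0.03 m or angle between bottle's own z axis and vertical above 0.5 rad).
It fails at once if the jar is displaced by more than 30 mm or tipped (distance of jar from where it was at the start of the episode above 0.03 m or angle between jar's own z axis and vertical above 0.5 rad).
Of pad1, pad2, pad3 only 2 to 3 are there at a start; the rules pass over those that are not, and their reading is None.
At some moment in a run one of weight, stone may be knocked a few centimetres aside while the robot is not near it.
It also fails if it takes over 210 s, if anything falls off the work surface, if the arm or the gripper's body presses on something with over 40 N, if the wrist force passes 120 N, or if a joint passes its speed limit or range.

### The arm

A 7-joint arm with a two-finger parallel gripper is mounted at the origin on the work surface. World frame = base frame: x ahead of the robot, y to its left, z up, the work surface at z = 0. Lengths are in m, angles in rad, forces in N, time in s.
With the tool pointing down it reaches from about 0.4 to 0.875 m from the base axis. Payload 6.5 kg.
Tool frame: the origin (TCP) lies midway between the tips of the shut fingers; the grasp point (between the pads) lies 19 mm behind it; z points along the fingers, x is the direction in which the jaws open and shut, and the axes are right-handed (so a half turn about z gives the same grasp; the last joint's range is limited). The gripper opens to 88 mm and grips with 3 to 60 N. Pads are 18 mm wide; open, the fingers measure 123 mm over their backs; the gripper's body (75 mm by 187 mm) begins 45 mm behind the grasp point.
Start: joints at [-1.397, 0.536, -0.004, 1.538, 0.003, 1.067, -0.071], TCP at [0.154, 0.631, 0.239] pointing down, gripper open.
Joint ranges: [-2.7, 2.7], [-0.37, 2.16], [-1.27, 1.26], [0.24, 2.4], [-1.31, 4.45], [0.19, 1.91], [-2.76, 2.76]. Speed limits (rad/s): [2.39, 2.39, 3.14, 3.14, 3.14, 3.14, 3.14].

### API

Orientations are given as a 3x3 rotation matrix whose columns are the frame's x, y, z axes.
In Python, from cell import observe, grab_frame, get_calibration, close_job gives the robot as it stands. The module is installed in compiled form; this text tells all that it offers.
- The arm moves only by the tool jog_arm, never from a script. Its argument "series" is a list of rows, each a list of 7 numbers: the turn, a rotation vector about the tool's x, y, z in degrees, then the shift along the tool's x, y, z in m, then the opening, from 0 (shut) to 1 (fully open). A call has exactly 8 rows; each row shifts and turns the commanded pose from where the row before left it, along the tool's axes as they then stand; what a row does not reach is not made up. A row lasts 1/10 s, in which the tool goes at most 50 mm and 8.59 degrees, less where a joint would pass 70% of its speed; a pose out of reach is approached as far as the arm can. A call is refused whole if a number of a shift passes 0.05 or a number of a turn 8.59, either way. A call with a gripper value outside its range is refused whole. The fingers move at their own pace and stop on an object; the grip force is fixed at half the most. Time passes only in rows, so rows that do not move let the fingers close, or fill a call up. It gives the time, the measured TCP pose, the force and the opening at its end, in the units of the state.
- observe(): the state, without advancing time (a new reading comes with each control period).
- grab_frame(name): name is "scene" or "side" or "wrist"; returns (picture, depth): 384x512x3 uint8, red, green, blue; 384x512 float32, m along the optical axis (not along the pixel's ray), 0 where there is no reading.
- get_calibration(name): a dict with "fx", "fy", "cx", "cy" (pixels), "T" (4x4, takes a point from camera to world coordinates). Camera axes: x right, y down, z forward; pixel columns grow to the right and rows downward; lengths in m; the calibration is good to about 2 mm. The wrist camera is an equidistant fisheye: a pixel r from the principal point sees the ray r / f radians off the axis. A picture is of the moment at which its call begins: read the wrist's pose just before it. get_calibration takes no time and is no camera call; for the wrist camera it gives the pose at the moment of the call.
- close_job(): hands the job in, once; it reports no verdict.
The state is a dict: "time_s": time; "joint_positions": joint angles; "qvel": joint speeds; "joint_torque": joint torques, N m; "tcp_pos": TCP position; "eef_rot": TCP orientation; "wrist_force": force on the tool from outside, world axes, zero at the start; "wrist_torque": the same for the moment, N m; "finger_gap": finger opening in m.
Only numpy, scipy, OpenCV 4.12 (cv2) and the standard library are available. Lean on these libraries where they do the work, as an engineer would, in place of code of your own. Each camera call takes 0.05 s, during which the arm holds its last target. There are 200 camera calls.

## Working session

There is one attempt and no reset: what is moved stays moved. The work goes in short steps, Python scripts to look and compute and a tool call to move; the robot and the scene stay as the last step left them, time stands still between calls to the robot, and variables do not carry over. Pictures are saved under pics/ and viewed, about 12 in all and at most 16, crops included, and the job is handed in when it is done.

Besides the shell and the picture viewer there is one more tool, called after "Emit:" as name(argument=value, ...) on one line, values as JSON. jog_arm: Moves the arm, as the interface text tells. Its arguments: {"type":"object","properties":{"series":{"type":"array"}},"required":["series"]}

```bash
mkdir -p pics; ls
cat > h.py <<'E'
import numpy as np, cv2
from cell import observe, grab_frame, get_calibration, close_job
def shot(n,f):
    c=get_calibration(n); p,d=grab_frame(n)
    cv2.imwrite('pics/'+f+'.png',p[:,:,::-1]); np.savez('pics/'+f+'.npz',p=p,d=d,**{k:np.array(c[k]) for k in c}); return p,d,c
def load(f): return np.load('pics/'+f+'.npz')
def cloud(z,wrist=False):
    d=z['d']; v,u=np.mgrid[:d.shape[0],:d.shape[1]]
    x=(u-z['cx'])/z['fx']; y=(v-z['cy'])/z['fy']
    if wrist:
        r=np.hypot(x,y)+1e-9; s=np.tan(r)/r; x=x*s;y=y*s
    P=np.stack([x*d,y*d,d],-1)
    return P@z['T'][:3,:3].T+z['T'][:3,3]
E
python3 - <<'E'
from h import *
for n in('scene','side','wrist'):
    p,d,c=shot(n,n+'0'); print(n,c['fx'],c['cx'],c['cy'],np.round(c['T'],3).tolist())
print(observe())
a=cv2.imread('pics/scene0.png');b=cv2.imread('pics/side0.png')
for n,i in(('s',a),('d',b)): cv2.imwrite(f'pics/{n}0b.png',cv2.resize(i,(800,600),interpolation=cv2.INTER_CUBIC))
E
```

```text
pics
scene 395.03786563360154 261.0380388449422 186.51169683728534 [[-0.839, 0.341, -0.424, 1.086], [0.544, 0.55, -0.634, 0.74], [0.017, -0.763, -0.647, 0.841], [0.0, 0.0, 0.0, 1.0]]
side 364.8474787369479 253.00190443080237 186.8928011029698 [[0.724, -0.528, 0.444, 0.109], [-0.69, -0.539, 0.483, -0.486], [-0.015, -0.656, -0.754, 0.821], [0.0, 0.0, 0.0, 1.0]]
wrist 297.3186396354542 257.16850955291864 192.55594821605374 [[0.237, 0.935, 0.263, 0.087], [0.972, -0.228, -0.065, 0.647], [-0.001, 0.271, -0.963, 0.385], [0.0, 0.0, 0.0, 1.0]]
{'time_s': 0.15, 'joint_positions': array([-1.39721347,  0.53699991, -0.00441662,  1.53858683,  0.00261513,
        1.06732705, -0.07122595]), 'qvel': array([-1.00335016e-05, -1.47409985e-03, -7.83910990e-04, -1.98878549e-03,
       -3.64026011e-04, -6.38120671e-04, -6.73198211e-04]), 'joint_torque': array([ 2.08814621e-03, -5.71332228e+01,  9.92407501e-01, -2.51827526e+01,
       -5.60885144e-02,  1.52421102e-02,  1.17076579e-04]), 'tcp_pos': array([0.15428509, 0.63095559, 0.23805867]), 'eef_rot': array([[ 2.37458808e-01,  9.71397590e-01, -1.91447520e-04],
       [ 9.71396726e-01, -2.37458853e-01, -1.30177036e-03],
       [-1.30999750e-03,  1.23145345e-04, -9.99999134e-01]]), 'wrist_force': array([-0.16329755, -0.26988508,  0.05867724]), 'wrist_torque': array([-0.00423559, -0.05181922, -0.01695265]), 'finger_gap': 0.08846228617298178}
```

View pics/s0b.png

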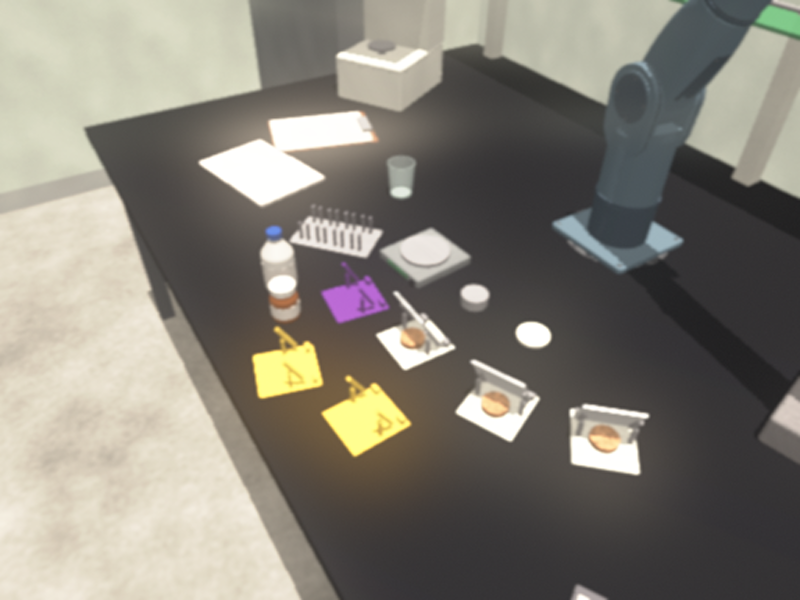

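View pics/d0b.png

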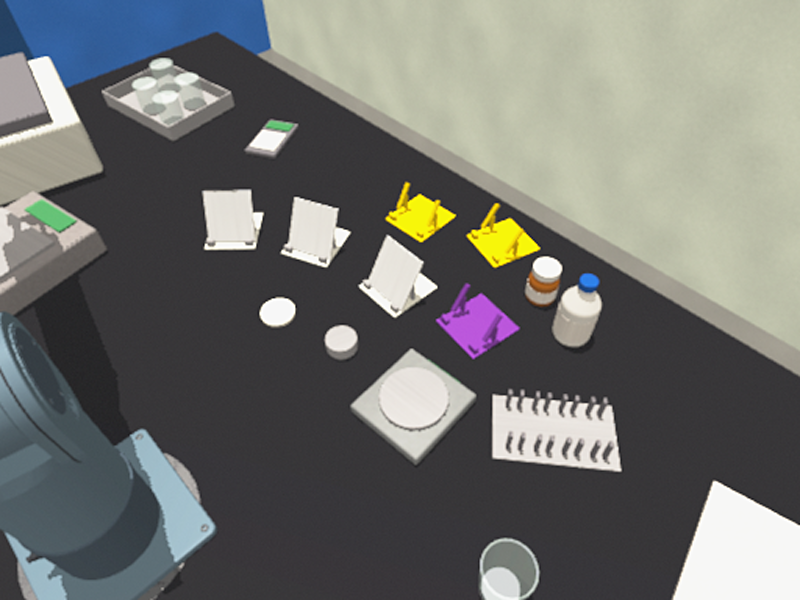

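The scene view shows three white bays at (415,340), (498,400) and (605,440), each with a cork pad. The purple and yellow bays are decoys. The stone is at (533,335), the weight at (475,297), the tester at (425,255) and the rack at (337,235). The side view shows the covers at (230,220), (312,230) and (395,275).

Run:
```python
from h import *
S=load('scene0');D=load('side0')
CS=cloud(S);CD=cloud(D)
def at(C,pts):
    for n,(u,v) in pts.items():
        u=int(u*.64);v=int(v*.64); print(n,np.round(np.median(C[v-1:v+2,u-1:u+2].reshape(-1,3),0),4))
print('scene');at(CS,dict(stone=(533,335),weight=(475,295),plate=(425,250),bench=(500,340),padA=(410,338),padB=(493,405),padC=(603,440),jar=(282,285),bottle=(273,232),beaker=(400,190)))
print('side');at(CD,dict(stone=(278,312),weight=(341,335),plate=(413,398),bench=(320,300),cC=(230,220),cB=(312,230),cA=(395,275),rack=(555,430),jar=(546,267),bottle=(588,282),beaker=(508,585)))
# topdown
R=np.zeros((600,800,3),np.uint8) # x 0.25..0.85, y -0.45..0.75? 
P=np.concatenate([CS.reshape(-1,3),CD.reshape(-1,3)]);K=np.concatenate([S['p'].reshape(-1,3),D['p'].reshape(-1,3)])
print(P[:,:2][(abs(P[:,2])<.1)].min(0))
```

```text
scene
stone [0.4038 0.159  0.008 ]
weight [0.44   0.0195 0.0274]
plate [ 0.4461 -0.1521  0.0313]
bench [ 0.4593  0.13   -0.0011]
padA [0.6178 0.0471 0.0171]
padB [0.5864 0.2587 0.0168]
padC [0.4799 0.4083 0.0171]
jar [ 0.7822 -0.1524  0.0791]
bottle [ 0.7547 -0.2431  0.1389]
beaker [ 0.3531 -0.402   0.0297]
side
stone [0.3987 0.1528 0.0099]
weight [0.4409 0.0171 0.0284]
plate [ 0.4414 -0.1588  0.0329]
bench [0.4744 0.1255 0.0021]
cC [0.4606 0.3893 0.0476]
cB [0.5574 0.245  0.0491]
cA [0.5903 0.041  0.0494]
rack [ 0.5705 -0.3432  0.0058]
jar [ 0.7779 -0.1547  0.0815]
bottle [ 0.7455 -0.2478  0.1403]
beaker [ 0.3456 -0.433   0.004 ]
[-1.43710284 -2.31394363]
```

```bash
python3 - <<'E'
from h import *
from scipy.optimize import minimize
S=load('scene0');D=load('side0')
CS=cloud(S).reshape(-1,3);CD=cloud(D).reshape(-1,3);KS=S['p'].reshape(-1,3).astype(int);KD=D['p'].reshape(-1,3).astype(int)
def near(C,c,r): return np.hypot(C[:,0]-c[0],C[:,1]-c[1])<r
for nm,C,K in(('scene',CS,KS),('side',CD,KD)):
    br=K.min(1)>90
    print(nm)
    for n,c,r,z0,z1 in(('stone',(.40,.155),.05,.004,.013),('weight',(.44,.018),.045,.02,.033),('plate',(.444,-.155),.062,.027,.038)):
        m=near(C,c,r)&(C[:,2]>z0)&(C[:,2]<z1)
        (a,b),rad=cv2.minEnclosingCircle(C[m,:2].astype(np.float32)*1000); print(n,m.sum(),C[m].mean(0).round(4),round(a),round(b),round(rad,1))
    for n,c in(('A',(.60,.045)),('B',(.57,.25)),('C',(.47,.40))):
        m=near(C,c,.085)&(C[:,2]>.001)&(C[:,2]<.0075)&br
        r=cv2.minAreaRect(C[m,:2].astype(np.float32)*1000); print(n,'base',m.sum(),np.round(r[0]),np.round(r[1]),round(r[2],1))
        if nm=='side':
            m=near(C,c,.085)&(C[:,2]>.02)&(C[:,2]<.085)
            Q=C[m];o=np.median(Q,0);
            for _ in range(5):
                n_=np.linalg.svd(Q-Q.mean(0),full_matrices=False)[2][2]; e=(Q-Q.mean(0))@n_; Q=Q[abs(e)<.004]
            n_=n_*np.sign(n_[2]); o=Q.mean(0)
            yaw=np.arctan2(n_[1],n_[0]); print('  normal',n_.round(3),'yaw',np.degrees(yaw).round(1),'tilt',np.degrees(np.arcsin(n_[2])).round(1))
            ey=np.array([-np.sin(yaw),np.cos(yaw),0]);ez=np.cross(n_,ey)
            Q=C[near(C,c,.1)&(abs((C-o)@n_)<.004)&(C[:,2]>.012)]
            a=(Q-o)@ey;b=(Q-o)@ez; q=lambda t:np.percentile(t,[1,99])
            print('  width',q(a).round(4),'height',q(b).round(4))
            top=o+ey*q(a).mean()+ez*q(b)[1]; print('  topmid',top.round(4), 'centre est',(top-ez*.0525-n_*.0025).round(4))
    m=near(C,(.57,-.34),.125)&(C[:,2]>.001)&(C[:,2]<.0085)&br
    r=cv2.minAreaRect(C[m,:2].astype(np.float32)*1000); print('rack',m.sum(),r)
    m=near(C,(.57,-.34),.125)&(C[:,2]>.046)&(C[:,2]<.055)
    r=cv2.minAreaRect(C[m,:2].astype(np.float32)*1000); print('fintops',m.sum(),r)
E
python3 - <<'E'
import cv2
a=cv2.imread('pics/side0.png')[225:315,300:410]; b=cv2.imread('pics/scene0.png')[120:175,175:255]
cv2.imwrite('pics/rk.png',cv2.resize(a,None,fx=5,fy=5,interpolation=2))
E
```

```text
scene
stone 244 [0.4017 0.1585 0.0072] 401 158 32.4
weight 168 [0.438  0.018  0.0249] 435 18 30.4
plate 482 [ 0.4455 -0.1529  0.0313] 444 -154 56.0
A base 551 [603.  46.] [124. 116.] 5.5
B base 703 [564. 243.] [132. 123.] 24.8
C base 822 [463. 398.] [133. 110.] 47.4
rack 676 ((553.3219604492188, -357.6697998046875), (176.01168823242188, 243.97962951660156), 44.936161041259766)
fintops 52 ((568.3648071289062, -338.0899963378906), (86.81372833251953, 149.3538818359375), 40.22361755371094)
side
stone 339 [0.3999 0.1523 0.009 ] 401 155 49.3
weight 293 [0.437  0.0119 0.0272] 438 14 28.3
plate 1388 [ 0.4426 -0.1603  0.0333] 447 -160 58.0
A base 345 [606.  58.] [131. 115.] 88.8
  normal [-0.862  0.02   0.506] yaw 178.7 tilt 30.4
  width [-0.049  0.046] height [-0.0463  0.0533]
  topmid [0.6194 0.0419 0.0989] centre est [0.595  0.0425 0.0523]
B base 227 [566. 263.] [116. 127.] 24.5
  normal [-0.791 -0.342  0.507] yaw -156.6 tilt 30.5
  width [-0.0484  0.0463] height [-0.0455  0.0534]
  topmid [0.5844 0.254  0.0988] centre est [0.562  0.2443 0.0522]
C base 215 [463. 398.] [120. 124.] 56.3
  normal [-0.591 -0.627  0.507] yaw -133.3 tilt 30.4
  width [-0.0468  0.0473] height [-0.0461  0.0513]
  topmid [0.4802 0.4102 0.0972] centre est [0.4634 0.3924 0.0507]
rack 2691 ((574.7628173828125, -337.84033203125), (126.0576400756836, 191.21054077148438), 39.115142822265625)
fintops 196 ((569.780029296875, -341.90399169921875), (83.62086486816406, 149.79234313964844), 39.70563507080078)
```

View pics/rk.png

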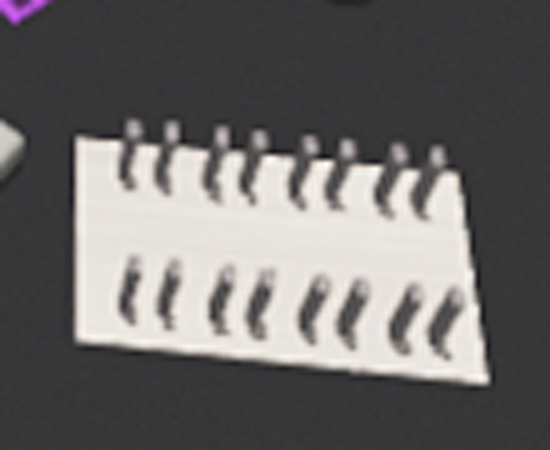

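The zoomed rack has fins in two rows of eight, so four slots. The fin tops measure 84 x 150 mm against the nominal 82 x 144. That puts the rack centre near (0.569, -0.340), with its long axis at about -50°.

```bash
cat >> h.py <<'E'
from scipy.spatial.transform import Rotation as Ro
from scipy.linalg import logm, expm
def T(R,p): M=np.eye(4);M[:3,:3]=R;M[:3,3]=p;return M
def cur():
    s=observe();U,_,V=np.linalg.svd(s['eef_rot']);return T(U@V,s['tcp_pos'])
def down(az): # tool down, tool x at azimuth az (deg)
    a=np.radians(az);x=np.array([np.cos(a),np.sin(a),0]);z=np.array([0,0,-1.]);return np.stack([x,np.cross(z,x),z],1)
def plan(wps,step=.045,ang=8.,start=None):
    """wps: list of (R,p) ; prints one row + repeat count per segment"""
    c=cur() if start is None else start
    for i,(R,p) in enumerate(wps):
        G=T(R,p);D=np.linalg.inv(c)@G; rv=np.degrees(Ro.from_matrix(D[:3,:3]).magnitude())
        n=max(1,int(np.ceil(max(np.linalg.norm(D[:3,3])/step,rv/ang)-.02)))
        E=expm(np.real(logm(D))/n)
        row=list(np.round(Ro.from_matrix(E[:3,:3]).as_rotvec(degrees=True),2)+0.)+list(np.round(E[:3,3],4)+0.)
        print(f'seg{i} x{n}:',[float(v) for v in row]); 
        row=np.array(row);E=T(Ro.from_rotvec(row[:3],degrees=True).as_matrix(),row[3:])
        for _ in range(n): c=c@E
    return c
def coverpose(top,yaw): # top: mid of upper edge, yaw of normal deg; returns R, tcp, back dir
    a=np.radians(yaw);n=np.array([np.cos(a)*np.cos(np.pi/6),np.sin(a)*np.cos(np.pi/6),.5])
    ey=np.array([-np.sin(a),np.cos(a),0]);ez=np.cross(n,ey)
    x=-n;z=-ez;return np.stack([x,np.cross(z,x),z],1),np.array(top)-n*.0025-ez*.032,ez
E
python3 - <<'E'
from h import *
D=load('side0');C=cloud(D).reshape(-1,3);K=D['p'].reshape(-1,3).astype(int)
m=(K[:,0]>150)&(K[:,1]>110)&(K[:,2]<90)&(C[:,2]>.03)&(C[:,2]<.09)
print('yellow hi x',C[m,0].min(),C[m,0].max(),'y',C[m,1].min(),C[m,1].max())
Q=C[m];l=cv2.kmeans(Q[:,:2].astype(np.float32),4,None,(3,50,1e-5),5,cv2.KMEANS_PP_CENTERS);print(l[2])
m=(K[:,0]>100)&(K[:,1]<80)&(K[:,2]>120)&(C[:,2]>.03)&(C[:,2]<.09);print('purple',C[m].min(0),C[m].max(0))
R,p,ez=coverpose((.479,.411,.097),-133.3)
print(p,ez); plan([(R,p+ez*.10),(R,p)])
E
```

```text
yellow hi x 0.7563985160480191 0.8604732701451264 y -0.13552517794363222 0.20380527204262422
[[ 0.7727908   0.11292213]
 [ 0.82368994 -0.05790908]
 [ 0.76848537  0.19671679]
 [ 0.84928435  0.02556717]]
purple [ 0.61823978 -0.16764198  0.03145948] [ 0.65817988 -0.07181314  0.07215637]
[0.46951175 0.40093131 0.06803719] [0.34290918 0.36388638 0.8660254 ]
seg0 x10: [0.78, -2.93, 2.89, 0.0004, 0.0407, 0.0076]
seg1 x3: [-0.01, 0.02, -0.01, 0.0001, 0.0001, 0.0334]
```

Emit:
jog_arm(series=[[0.78,-2.93,2.89,0.0004,0.0407,0.0076,0.5],[0.78,-2.93,2.89,0.0004,0.0407,0.0076,0.5],[0.78,-2.93,2.89,0.0004,0.0407,0.0076,0.5],[0.78,-2.93,2.89,0.0004,0.0407,0.0076,0.5],[0.78,-2.93,2.89,0.0004,0.0407,0.0076,0.5],[0.78,-2.93,2.89,0.0004,0.0407,0.0076,0.5],[0.78,-2.93,2.89,0.0004,0.0407,0.0076,0.5],[0.78,-2.93,2.89,0.0004,0.0407,0.0076,0.5]])

```text
time_s: 0.95
tcp_pos: [0.4452, 0.4925, 0.1702]
eef_rot: [[0.549, 0.792, -0.266], [0.729, -0.61, -0.312], [-0.41, -0.023, -0.912]]
wrist_force: [-0.0, 0.8, 0.2]
finger_gap: 0.0441
```

Emit:
jog_arm(series=[[0.78,-2.93,2.89,0.0004,0.0407,0.0076,0.5],[0.78,-2.93,2.89,0.0004,0.0407,0.0076,0.5],[0,0,0,0,0,0,0.5],[0,0,0,0,0,0,0.5],[0,0,0,0,0,0,0.5],[0,0,0,0,0,0,0.5],[0,0,0,0,0,0,0.5],[0,0,0,0,0,0,0.5]])

```text
time_s: 1.75
tcp_pos: [0.503, 0.4387, 0.1559]
eef_rot: [[0.593, 0.728, -0.343], [0.631, -0.685, -0.363], [-0.499, -0.001, -0.866]]
wrist_force: [-0.4, 0.9, 0.7]
finger_gap: 0.0441
```

Run:
```python
from h import *
p,d,c=shot('wrist','w1'); 
R,pp,ez=coverpose((.479,.411,.097),-133.3)
plan([(R,pp)])
W=load('w1')
for wr in (1,):
    P=cloud(W,True); print(P[190:380:20,256].round(3).tolist())
```

```text
seg0 x3: [-0.02, -0.01, 0.02, 0.0001, 0.0004, 0.0337]
[[0.471, 0.42, 0.097], [0.483, 0.41, 0.097], [0.495, 0.398, 0.097], [0.507, 0.386, 0.097], [0.53, 0.29, 0.004], [0.513, 0.485, 0.227], [0.573, 0.262, 0.019], [0.604, 0.22, 0.003], [0.521, 0.491, 0.244], [0.523, 0.492, 0.249]]
```

View pics/w1.png

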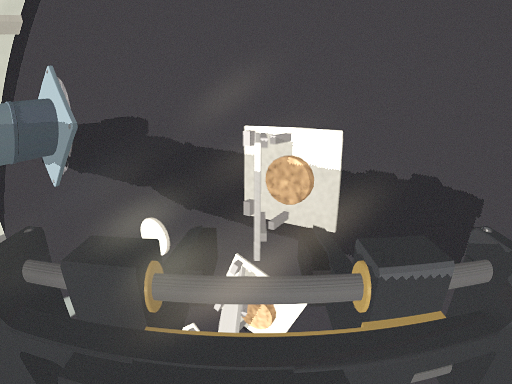

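The wrist view shows cover C edge-on as a vertical strip at columns 253-262, rows 135-260, with the pad at (290,180). I'll measure the edge.

```bash
cat >> h.py <<'E'
def edge(f,guess):
    P=cloud(load(f),True).reshape(-1,3)
    m=(abs(P[:,2]-.096)<.006)&(np.hypot(*(P[:,:2]-np.array(guess)[:2]).T)<.06);Q=P[m]
    r=cv2.minAreaRect(Q[:,:2].astype(np.float32)*1000)
    print('edge',m.sum(),np.round(r[0],1),np.round(r[1],1),round(r[2],1),Q[:,2].mean().round(4)); return Q
E
python3 - <<'E'
from h import *
edge('w1',(.479,.411))
E
```

```text
edge 779 [479.9 412.3] [ 6.7 95. ] 47.7 0.0964
```

Emit:
jog_arm(series=[[0,0,0,0,0.0004,0.0337,0.5],[0,0,0,0,0.0004,0.0337,0.5],[0,0,0,0,0.0004,0.0337,0.5],[0,0,0,0,0,0,0.5],[0,0,0,0,0,0,0],[0,0,0,0,0,0,0],[0,0,0,0,0,0,0],[0,0,0,0,0,0,0]])

```text
time_s: 2.6
tcp_pos: [0.4705, 0.4012, 0.0689]
eef_rot: [[0.595, 0.727, -0.342], [0.631, -0.686, -0.362], [-0.498, -0.001, -0.867]]
wrist_force: [-0.3, -0.6, -0.2]
finger_gap: 0.0137
```

Emit:
jog_arm(series=[[0,0,0,0,0,-0.01,0],[0,0,0,0,0,-0.03,0],[0,0,0,0,0,-0.035,0],[0,0,0,0,0,-0.035,0],[0,0,0,0,0,-0.03,0],[0,0,0,0,0,0,0],[0,0,0,0,0,0,0],[0,0,0,0,0,0,0]])

```text
time_s: 3.4
tcp_pos: [0.5169, 0.4503, 0.1875]
eef_rot: [[0.593, 0.727, -0.346], [0.629, -0.686, -0.365], [-0.502, -0.001, -0.865]]
wrist_force: [0.2, -0.8, -2.7]
finger_gap: 0.0051
```

Run:
```python
from h import *
u=np.array([.639,-.769,0]); c=np.array([.569,-.340,0])
R=down(-50.3)
for s in(.063,): 
    t=c+u*s; print(t)
    plan([(R,t+[-0.14,.25,.23]),(R,t+[0,0,.19])])
```

```text
[ 0.609257 -0.388447  0.      ]
seg0 x14: [1.81, 1.61, 6.75, -0.0049, 0.0475, 0.0021]
seg1 x7: [0.01, 0.0, 0.0, 0.0403, 0.0074, 0.0058]
```

Emit:
jog_arm(series=[[1.81,1.61,6.75,-0.0049,0.0475,0.0021,0],[1.81,1.61,6.75,-0.0049,0.0475,0.0021,0],[1.81,1.61,6.75,-0.0049,0.0475,0.0021,0],[1.81,1.61,6.75,-0.0049,0.0475,0.0021,0],[1.81,1.61,6.75,-0.0049,0.0475,0.0021,0],[1.81,1.61,6.75,-0.0049,0.0475,0.0021,0],[1.81,1.61,6.75,-0.0049,0.0475,0.0021,0],[1.81,1.61,6.75,-0.0049,0.0475,0.0021,0]])

```text
time_s: 4.2
tcp_pos: [0.619, 0.0962, 0.2159]
eef_rot: [[0.959, -0.159, -0.233], [-0.181, -0.981, -0.076], [-0.216, 0.115, -0.97]]
wrist_force: [0.3, -0.8, -1.6]
finger_gap: 0.0048
```

Emit:
jog_arm(series=[[1.81,1.61,6.75,-0.0049,0.0475,0.0021,0],[1.81,1.61,6.75,-0.0049,0.0475,0.0021,0],[1.81,1.61,6.75,-0.0049,0.0475,0.0021,0],[1.81,1.61,6.75,-0.0049,0.0475,0.0021,0],[1.81,1.61,6.75,-0.0049,0.0475,0.0021,0],[1.81,1.61,6.75,-0.0049,0.0475,0.0021,0],[0,0,0,0,0,0,0],[0,0,0,0,0,0,0]])

```text
time_s: 5.0
tcp_pos: [0.4676, -0.1376, 0.2299]
eef_rot: [[0.637, -0.77, -0.001], [-0.77, -0.637, 0.003], [-0.003, -0.001, -1.0]]
wrist_force: [1.2, 0.4, -1.4]
finger_gap: 0.0045
```

Run:
```python
from h import *
shot('wrist','w2')
u=np.array([.639,-.769,0]); c=np.array([.569,-.340,0])
plan([(down(-50.3),c+u*.063+[0,0,.19])]); print(observe()['tcp_pos'])
```

```text
seg0 x7: [-0.01, 0.01, 0.01, 0.0404, 0.0076, 0.0057]
[ 0.46922673 -0.13677633  0.23007438]
```

View pics/w2.png

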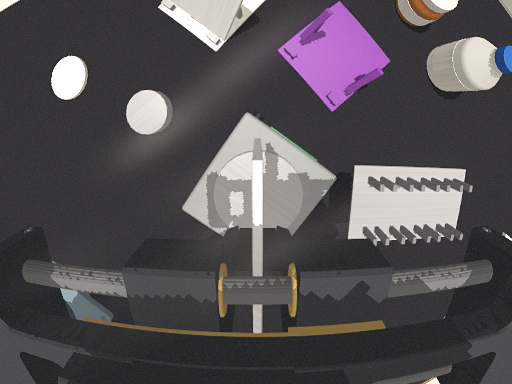

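The wrist view shows the plate held edge-on at column 257, with the rack's fins at columns 370-470, rows 178-240. The tester plate is at (258,185), the weight at (150,112) and the stone at (70,77). I'll measure the rack and the tester from here.

```bash
cat >> h.py <<'E'
def rackfit(f):
    P=cloud(load(f),True).reshape(-1,3)
    m=(np.hypot(P[:,0]-.569,P[:,1]+.34)<.1)&(P[:,2]>.0455)&(P[:,2]<.053)
    r=cv2.minAreaRect(P[m,:2].astype(np.float32)*1000); print('fins',m.sum(),np.round(r[0],1),np.round(r[1],1),round(r[2],2),P[m,2].mean().round(4))
    m=(np.hypot(P[:,0]-.569,P[:,1]+.34)<.125)&(P[:,2]>.002)&(P[:,2]<.008)
    r=cv2.minAreaRect(P[m,:2].astype(np.float32)*1000); print('base',m.sum(),np.round(r[0],1),np.round(r[1],1),round(r[2],2),P[m,2].mean().round(4))
def circ(f,c,r,z0,z1,wrist=True):
    P=cloud(load(f),wrist).reshape(-1,3)
    m=(np.hypot(P[:,0]-c[0],P[:,1]-c[1])<r)&(P[:,2]>z0)&(P[:,2]<z1)
    (a,b),rad=cv2.minEnclosingCircle(P[m,:2].astype(np.float32)*1000); print('circ',m.sum(),round(a,1),round(b,1),round(rad,1),P[m].mean(0).round(4))
E
python3 - <<'E'
from h import *
rackfit('w2');circ('w2',(.445,-.157),.07,.029,.037);circ('w2',(.438,.015),.05,.022,.03);circ('w2',(.40,.155),.06,.005,.011)
P=cloud(load('w2'),True)
m=np.zeros((384,512),bool);m[140:225,245:270]=1;m&=P[:,:,2]>.2;Q=P[m];print(len(Q),Q.mean(0).round(4),Q[:,2].min(),Q[:,2].max());print(np.polyfit(Q[:,1],Q[:,0],1), Q[np.argmin(Q[:,0])],Q[np.argmax(Q[:,0])])
E
```

```text
fins 538 [ 569.3 -341.8] [ 82.7 150.4] 39.83 0.0487
base 6406 [ 575.2 -331.8] [225.4 236.5] 23.92 0.0046
circ 4853 444.5 -157.0 54.9 [ 0.4479 -0.1546  0.0326]
circ 1485 437.8 13.9 28.3 [0.4383 0.013  0.0266]
circ 1187 401.5 154.6 32.5 [0.402  0.1527 0.0086]
892 [ 0.4964 -0.1144  0.2487] 0.20007920417927788 0.37661233092403795
[1.16195871 0.62932907] [ 0.48081173 -0.12417297  0.24971038] [ 0.52135195 -0.09407583  0.37661233]
```

Emit:
jog_arm(series=[[0,0,0,0.0405,0.0078,0.0057,0],[0,0,0,0.0405,0.0078,0.0057,0],[0,0,0,0.0405,0.0078,0.0057,0],[0,0,0,0.0405,0.0078,0.0057,0],[0,0,0,0.0405,0.0078,0.0057,0],[0,0,0,0.0405,0.0078,0.0057,0],[0,0,0,0.0405,0.0078,0.0057,0],[0,0,0,0,0,0,0]])

```text
time_s: 5.85
tcp_pos: [0.6099, -0.3939, 0.1873]
eef_rot: [[0.639, -0.77, -0.002], [-0.77, -0.639, -0.001], [-0.0, 0.002, -1.0]]
wrist_force: [0.3, 0.6, -2.0]
finger_gap: 0.0047
```

Run:
```python
from h import *
shot('wrist','w3');shot('side','d3')
rackfit('w3'); s=observe();print(s['tcp_pos'],s['finger_gap'])
P=cloud(load('w3'),True)
m=np.zeros((384,512),bool);m[130:225,245:270]=1;m&=(P[:,:,2]>s['tcp_pos'][2]+.005)&(P[:,:,2]<s['tcp_pos'][2]+.04);Q=P[m]
t=(Q-s['tcp_pos'])@s['eef_rot'];print(len(Q),t.mean(0).round(4),'x,z vs y',np.polyfit(t[:,1],t[:,0],1).round(3),np.polyfit(t[:,1],t[:,2],1).round(3),t[:,1].min(),t[:,1].max())
# fin tops list
m=(np.hypot(P[...,0]-.569,P[...,1]+.34)<.1)&(P[...,2]>.044)&(P[...,2]<.053)
n,l,st,ce=cv2.connectedComponentsWithStats(m.astype(np.uint8))
u=np.array([.640,-.768]);w=np.array([.768,.640])
for i in range(1,n):
    if st[i,4]>8:
        q=P[l==i][:,:2].mean(0)-[.5693,-.3418]; print(st[i,4],np.round([q@u*1000,q@w*1000],1))
cv2.imwrite('pics/d3c.png',cv2.resize(cv2.imread('pics/d3.png')[120:330,240:512],None,fx=2.9,fy=2.8))
```

```text
fins 940 [ 569.4 -342.2] [ 82.2 150.6] 39.38 0.0491
base 12147 [ 581.6 -324.9] [207.  249.2] 49.88 0.0046
[ 0.60962776 -0.38967973  0.18844833] 0.00482171309198148
788 [ 0.0038 -0.033  -0.0194] x,z vs y [-0.01   0.003] [-0.08  -0.022] -0.046799621993746 -0.016242063443962652
76 [13.2 36. ]
73 [30.6 35.7]
65 [54.8 35.9]
56 [73. 36.]
70 [-52.2  35.8]
72 [-28.6  35.9]
65 [-10.7  35.7]
67 [-70.5  36.1]
52 [-70.6 -35. ]
62 [-52.7 -35.3]
52 [-29.1 -35.5]
53 [-11.  -35.4]
67 [ 12.5 -36. ]
64 [ 30.9 -35.7]
63 [ 54.5 -35.6]
42 [ 73.7 -35.8]
```

View pics/w3.png

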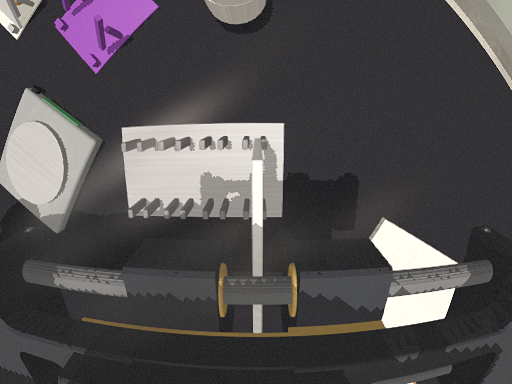

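View pics/d3c.png

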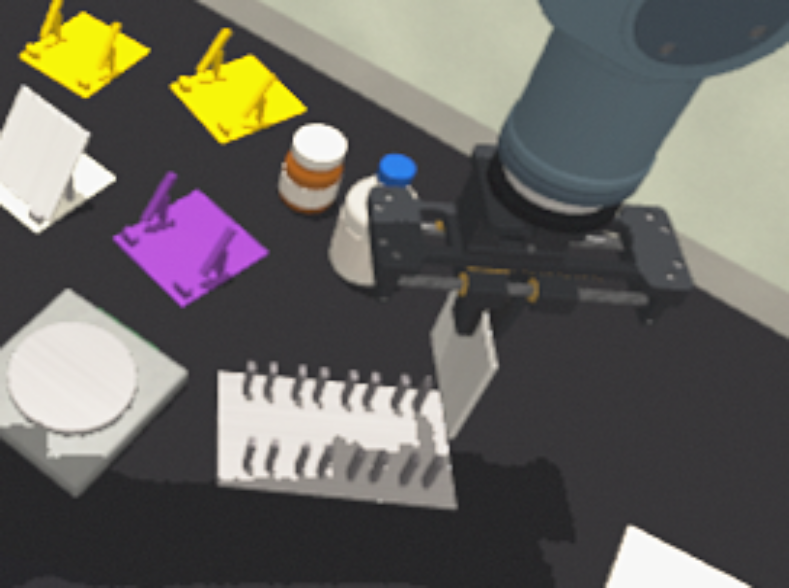

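The rack, the held plate and the shadow are clear. In w3 the plate strip is at columns 253-262 and the +63 slot's fins are near columns 246-266, row 142. I'll check the pixel alignment before inserting.

Run:
```python
from h import *
z=load('w3');P=cloud(z,True);p=z['p'].astype(int)
m=(np.hypot(P[...,0]-.569,P[...,1]+.34)<.1)&(P[...,2]>.044)&(P[...,2]<.053)
n,l,st,ce=cv2.connectedComponentsWithStats(m.astype(np.uint8))
R=z['T'][:3,:3];s=cur()
print('cam in tool',(np.linalg.inv(s)@z['T']).round(4).tolist())
for i in range(1,n):
    if st[i,4]>8 and ce[i][0]>190: print(ce[i].round(1),st[i],((P[l==i].mean(0)-s[:3,3])@s[:3,:3]).round(4))
for v in(150,180,210,325):
    print(v,[round(float(x),3) for x in z['d'][v,246:270]])
```

```text
cam in tool [[1.0, -0.002, 0.002, 0.0036], [0.0013, 0.9621, 0.2726, -0.0672], [-0.0025, -0.2726, 0.9621, -0.1454], [0.0, 0.0, 0.0, 1.0]]
[202.2 144. ] [199 139   8  11  76] [-0.0491 -0.0356  0.1395]
[220. 144.] [217 139   7  11  73] [-0.0316 -0.0352  0.1394]
[245.  143.6] [242 139   7  10  65] [-0.0074 -0.0354  0.1394]
[264.  143.4] [261 139   7  10  56] [ 0.0108 -0.0356  0.1392]
[204.8 214. ] [202 209   7  11  67] [-0.0498  0.0364  0.1398]
[222.5 213.8] [220 209   6  11  64] [-0.0313  0.0361  0.1396]
[245.6 213.8] [243 208   6  12  63] [-0.0077  0.036   0.1396]
[264.4 214. ] [263 209   4  11  42] [0.0115 0.0362 0.1394]
150 [0.329, 0.328, 0.329, 0.33, 0.329, 0.329, 0.33, 0.159, 0.155, 0.155, 0.155, 0.154, 0.154, 0.154, 0.156, 0.155, 0.329, 0.328, 0.33, 0.328, 0.329, 0.329, 0.327, 0.329]
180 [0.338, 0.338, 0.338, 0.339, 0.338, 0.337, 0.13, 0.129, 0.129, 0.129, 0.129, 0.129, 0.129, 0.128, 0.128, 0.128, 0.13, 0.13, 0.339, 0.339, 0.337, 0.337, 0.338, 0.338]
210 [0.302, 0.303, 0.303, 0.317, 0.348, 0.347, 0.133, 0.133, 0.132, 0.132, 0.132, 0.132, 0.132, 0.133, 0.132, 0.132, 0.132, 0.302, 0.302, 0.304, 0.304, 0.348, 0.347, 0.349]
325 [0.401, 0.402, 0.401, 0.401, 0.398, 0.4, 0.4, 0.152, 0.149, 0.15, 0.15, 0.151, 0.15, 0.151, 0.15, 0.151, 0.4, 0.401, 0.399, 0.4, 0.4, 0.402, 0.4, 0.4]
```

Emit:
jog_arm(series=[[0,0,0,-0.0023,0,0.01,0],[0,0,0,0,0,0.02,0],[0,0,0,0,0,0.01,0],[0,0,0,0,0,0,0],[0,0,0,0,0,0,0],[0,0,0,0,0,0,0],[0,0,0,0,0,0,0],[0,0,0,0,0,0,0]])

```text
time_s: 6.75
tcp_pos: [0.6079, -0.3889, 0.1512]
eef_rot: [[0.639, -0.769, 0.002], [-0.769, -0.639, 0.001], [0.001, -0.002, -1.0]]
wrist_force: [0.3, -0.7, -1.8]
finger_gap: 0.0043
```

```bash
cat >> h.py <<'E'
def align(f,lo=215,hi=300):
    z=load(f);P=cloud(z,True);s=cur()
    print('tcp',s[:3,3].round(4),'az',np.degrees(np.arctan2(s[1,0],s[0,0])).round(2))
    m=(np.hypot(P[...,0]-.569,P[...,1]+.34)<.1)&(P[...,2]>.044)&(P[...,2]<.053)
    n,l,st,ce=cv2.connectedComponentsWithStats(m.astype(np.uint8))
    for i in range(1,n):
        if st[i,4]>8 and lo<ce[i][0]<hi: print(ce[i].round(1),st[i],((P[l==i].mean(0)-s[:3,3])@s[:3,:3]).round(4))
    for v in(130,140,150,160,180,200):
        k=np.where(z['d'][v,235:280]<.2)[0]+235; print(v,k.min() if len(k) else 0,k.max() if len(k) else 0)
E
python3 - <<'E'
from h import *
shot('wrist','w4');align('w4')
cv2.imwrite('pics/w4c.png',cv2.resize(cv2.imread('pics/w4.png')[90:260,180:330],None,fx=4,fy=3.5,interpolation=2))
shot('side','d4')
cv2.imwrite('pics/d4c.png',cv2.resize(cv2.imread('pics/d4.png')[200:320,300:440],None,fx=5,fy=5,interpolation=2))
E
```

```text
tcp [ 0.6078 -0.3889  0.1511] az -50.29
[221.  150.9] [217 145   9  12  79] [-0.0301 -0.0361  0.1019]
[249.1 150.5] [246 145   7  12  82] [-0.0064 -0.0363  0.1019]
[270.5 150.7] [267 145   8  12  87] [ 0.0117 -0.0362  0.1021]
[222.8 229.1] [220 224   8  12  72] [-0.0307  0.035   0.102 ]
[249.  225.5] [247 224   5   4  20] [-0.0069  0.0317  0.1032]
[269.5 225.5] [267 224   6   4  24] [0.0117 0.0319 0.1035]
130 0 0
140 244 244
150 253 261
160 252 262
180 252 262
200 252 262
```

View pics/d4c.png

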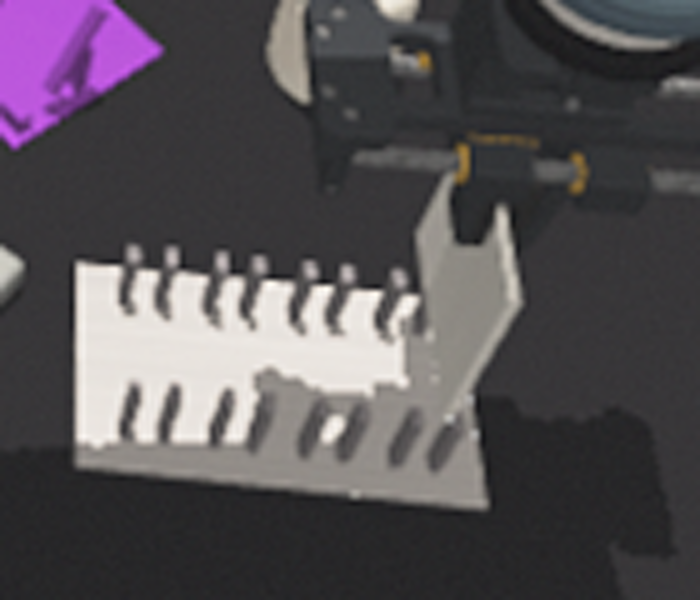

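Emit:
jog_arm(series=[[0,0,0,0.0025,0,0,0],[0,0,0,0,0,0,0],[0,0,0,0,0,0.012,0],[0,0,0,0,0,0.015,0],[0,0,0,0,0,0.015,0],[0,0,0,0,0,0.012,0],[0,0,0,0,0,0,0],[0,0,0,0,0,0,0]])

```text
time_s: 7.65
tcp_pos: [0.6092, -0.3906, 0.0961]
eef_rot: [[0.639, -0.769, 0.001], [-0.769, -0.639, 0.001], [-0.0, -0.001, -1.0]]
wrist_force: [-0.1, -0.1, -0.6]
finger_gap: 0.0043
```

Emit:
jog_arm(series=[[0,0,0,0,0,0.003,0],[0,0,0,0,0,0.003,0],[0,0,0,0,0,0.002,0],[0,0,0,0,0,0,0],[0,0,0,0,0,0,0],[0,0,0,0,0,0,0],[0,0,0,0,0,0,0],[0,0,0,0,0,0,0]])

```text
time_s: 8.45
tcp_pos: [0.6093, -0.3906, 0.0886]
eef_rot: [[0.639, -0.769, 0.001], [-0.769, -0.639, 0.001], [0.0, -0.002, -1.0]]
wrist_force: [1.1, 0.5, -1.7]
finger_gap: 0.0047
```

Emit:
jog_arm(series=[[0,0,0,0,0,0.003,0],[0,0,0,0,0,0,0],[0,0,0,0,0,0,0.34],[0,0,0,0,0,0,0.34],[0,0,0,0,0,0,0.34],[0,0,0,0,0,0,0.34],[0,0,0,0,0,0,0.34],[0,0,0,0,0,0,0.34]])

```text
time_s: 9.25
tcp_pos: [0.6092, -0.3905, 0.0854]
eef_rot: [[0.639, -0.769, 0.001], [-0.769, -0.639, 0.001], [-0.0, -0.001, -1.0]]
wrist_force: [0.1, -0.3, -0.7]
finger_gap: 0.03
```

Emit:
jog_arm(series=[[0,0,0,0,0,-0.03,0.34],[0,0,0,0,0,-0.045,0.34],[0,0,0,0,0,-0.045,0.34],[0,0,0,0,0,-0.02,0.34],[0,0,0,0,0,0,0.34],[0,0,0,0,0,0,0.34],[0,0,0,0,0,0,0.34],[0,0,0,0,0,0,0.34]])

```text
time_s: 10.05
tcp_pos: [0.6085, -0.3901, 0.2236]
eef_rot: [[0.639, -0.769, -0.001], [-0.769, -0.639, 0.003], [-0.003, -0.001, -1.0]]
wrist_force: [0.5, -0.1, -1.0]
finger_gap: 0.0301
```

```bash
cat >> h.py <<'E'
def rackcover(f,wrist=True):
    P=cloud(load(f),wrist).reshape(-1,3);o=np.array([.5691,-.3424]);u=np.array([.639,-.769]);w=np.array([.769,.639])
    a=(P[:,:2]-o)@u;b=(P[:,:2]-o)@w
    for s in(-.063,-.021,.021,.063):
        m=(abs(a-s)<.015)&(abs(b)<.07)&(P[:,2]>.095)&(P[:,2]<.13)
        if m.sum()>30: print('slot',s,'cover n',m.sum(),'x',np.median(a[m]).round(4),'y',np.percentile(b[m],[1,99]).round(3),'z',np.median(P[m,2]).round(4))
E
python3 - <<'E'
from h import *
shot('wrist','w5');rackcover('w5')
R,p,ez=coverpose((.583,.256,.097),-156.6)
print(p)
plan([(R,p+ez*.12)])
E
```

```text
slot 0.063 cover n 511 x 0.0644 y [-0.045  0.049] z 0.1097
[0.57030292 0.25050548 0.06803719]
seg0 x15: [-1.29, -1.71, -4.79, -0.0114, -0.0462, 0.0037]
```

Emit:
jog_arm(series=[[-1.29,-1.71,-4.79,-0.0114,-0.0462,0.0037,0.45],[-1.29,-1.71,-4.79,-0.0114,-0.0462,0.0037,0.45],[-1.29,-1.71,-4.79,-0.0114,-0.0462,0.0037,0.45],[-1.29,-1.71,-4.79,-0.0114,-0.0462,0.0037,0.45],[-1.29,-1.71,-4.79,-0.0114,-0.0462,0.0037,0.45],[-1.29,-1.71,-4.79,-0.0114,-0.0462,0.0037,0.45],[-1.29,-1.71,-4.79,-0.0114,-0.0462,0.0037,0.45],[-1.29,-1.71,-4.79,-0.0114,-0.0462,0.0037,0.45]])

```text
time_s: 10.9
tcp_pos: [0.73, -0.0368, 0.186]
eef_rot: [[0.939, -0.186, -0.289], [-0.204, -0.979, -0.03], [-0.277, 0.087, -0.957]]
wrist_force: [0.4, 0.2, -0.2]
finger_gap: 0.0395
```

Emit:
jog_arm(series=[[-1.29,-1.71,-4.79,-0.0114,-0.0462,0.0037,0.45],[-1.29,-1.71,-4.79,-0.0114,-0.0462,0.0037,0.45],[-1.29,-1.71,-4.79,-0.0114,-0.0462,0.0037,0.45],[-1.29,-1.71,-4.79,-0.0114,-0.0462,0.0037,0.45],[-1.29,-1.71,-4.79,-0.0114,-0.0462,0.0037,0.45],[-1.29,-1.71,-4.79,-0.0114,-0.0462,0.0037,0.45],[-1.29,-1.71,-4.79,-0.0114,-0.0462,0.0037,0.45],[0,0,0,0,0,0,0.45]])

```text
time_s: 11.7
tcp_pos: [0.6217, 0.2833, 0.1718]
eef_rot: [[0.788, 0.408, -0.46], [0.357, -0.913, -0.199], [-0.501, -0.008, -0.865]]
wrist_force: [0.7, 0.3, -0.2]
finger_gap: 0.0396
```

Run:
```python
from h import *
grab_frame('side');shot('wrist','w6')
Q=edge('w6',(.583,.256))
R,p,ez=coverpose((.583,.256,.097),-156.6)
plan([(R,p)],step=.04)
```

```text
edge 682 [584.5 255.7] [ 6.  95.9] 24.3 0.0964
seg0 x3: [0.04, -0.01, 0.03, -0.0001, 0.0001, 0.0402]
```

Emit:
jog_arm(series=[[0,0,0,0,0,0.04,0.45],[0,0,0,0,0,0.04,0.45],[0,0,0,0,0,0.04,0.3],[0,0,0,0,0,0,0.2],[0,0,0,0,0,0,0],[0,0,0,0,0,0,0],[0,0,0,0,0,0,0],[0,0,0,0,0,0,0]])

```text
time_s: 12.6
tcp_pos: [0.5724, 0.2488, 0.0723]
eef_rot: [[0.796, 0.396, -0.458], [0.342, -0.918, -0.2], [-0.499, 0.002, -0.866]]
wrist_force: [-4.4, -3.8, 7.8]
finger_gap: 0.0046
```

Emit:
jog_arm(series=[[0,0,0,0,0,0,0],[0,0,0,0,0,0,0],[0,0,0,0,0,-0.015,0],[0,0,0,0,0,-0.03,0],[0,0,0,0,0,-0.035,0],[0,0,0,0,0,-0.035,0],[0,0,0,0,0,-0.025,0],[0,0,0,0,0,0,0]])

```text
time_s: 13.4
tcp_pos: [0.6393, 0.2784, 0.1951]
eef_rot: [[0.8, 0.397, -0.449], [0.345, -0.918, -0.196], [-0.49, 0.002, -0.872]]
wrist_force: [0.8, 0.3, -2.0]
finger_gap: 0.0047
```

Run:
```python
from h import *
u=np.array([.639,-.769,0]); c=np.array([.5691,-.3424,0]);t=c+u*.021
R=down(-50.3);print(observe()['finger_gap'],t)
plan([(R,t+[-.05,.12,.22]),(R,t+[0,0,.20])])
```

```text
0.00470543643406184 [ 0.582519 -0.358549  0.      ]
seg0 x12: [1.58, 2.09, 6.0, -0.0009, 0.0472, 0.0009]
seg1 x3: [0.0, 0.0, -0.01, 0.0416, 0.0126, 0.0067]
```

Emit:
jog_arm(series=[[1.58,2.09,6.0,-0.0009,0.0472,0.0009,0],[1.58,2.09,6.0,-0.0009,0.0472,0.0009,0],[1.58,2.09,6.0,-0.0009,0.0472,0.0009,0],[1.58,2.09,6.0,-0.0009,0.0472,0.0009,0],[1.58,2.09,6.0,-0.0009,0.0472,0.0009,0],[1.58,2.09,6.0,-0.0009,0.0472,0.0009,0],[1.58,2.09,6.0,-0.0009,0.0472,0.0009,0],[1.58,2.09,6.0,-0.0009,0.0472,0.0009,0]])

```text
time_s: 14.2
tcp_pos: [0.6384, -0.0909, 0.21]
eef_rot: [[0.878, -0.44, -0.187], [-0.448, -0.894, 0.001], [-0.168, 0.083, -0.982]]
wrist_force: [0.1, -0.6, -0.8]
finger_gap: 0.0051
```

Emit:
jog_arm(series=[[1.58,2.09,6.0,-0.0009,0.0472,0.0009,0],[1.58,2.09,6.0,-0.0009,0.0472,0.0009,0],[1.58,2.09,6.0,-0.0009,0.0472,0.0009,0],[1.58,2.09,6.0,-0.0009,0.0472,0.0009,0],[0,0,0,0.0416,0.0126,0.0067,0],[0,0,0,0.0416,0.0126,0.0067,0],[0,0,0,0.0416,0.0126,0.0067,0],[0,0,0,0,0,0,0]])

```text
time_s: 15.0
tcp_pos: [0.5768, -0.3654, 0.1969]
eef_rot: [[0.634, -0.774, -0.011], [-0.774, -0.633, -0.007], [-0.001, 0.013, -1.0]]
wrist_force: [-0.3, -1.3, -1.2]
finger_gap: 0.005
```

Run:
```python
from h import *
grab_frame('side');grab_frame('side');shot('wrist','w7');align('w7',160,330);print(observe()['finger_gap'])
s=cur();P=cloud(load('w7'),True)
m=np.zeros((384,512),bool);m[100:230,250:265]=1;m&=(P[:,:,2]>s[2,3]+.01)&(P[:,:,2]<s[2,3]+.05);t=(P[m]-s[:3,3])@s[:3,:3]
print(t.mean(0).round(4),np.polyfit(t[:,1],t[:,2],1).round(3),t[:,1].min())
u=np.array([.639,-.769,0]); c=np.array([.5691,-.3424,0]);plan([(down(-50.3),c+u*.021+[0,0,.137])],step=.02)
```

```text
tcp [ 0.5779 -0.359   0.1977] az -50.39
[299.  140.6] [298 126   3  31  40] [ 0.043  -0.039   0.1486]
[208.9 137.9] [206 133   7  11  69] [-0.047  -0.042   0.1487]
[226.4 138. ] [223 133   7  11  65] [-0.0294 -0.0416  0.1484]
[250.5 138.2] [248 133   6  11  64] [-0.0054 -0.0412  0.1479]
[268.5 138.2] [266 133   6  11  61] [ 0.0124 -0.0412  0.1481]
[292.  138.1] [289 133   7  11  72] [ 0.0359 -0.0415  0.1485]
[169.2 139.4] [166 135   7  10  61] [-0.0887 -0.0415  0.1493]
[185.9 138.8] [183 134   7  11  66] [-0.0708 -0.0417  0.1489]
[297.3 187.1] [296 158   4  58  72] [0.0426 0.0093 0.149 ]
[173.8 206.1] [171 201   7  11  64] [-0.0887  0.0302  0.1497]
[189.7 206.2] [187 201   7  11  64] [-0.0709  0.0301  0.1498]
[211.5 206.2] [209 201   6  11  61] [-0.0471  0.03    0.1494]
[228.4 206.2] [226 201   6  11  61] [-0.029   0.0298  0.1491]
[268.4 206.2] [266 201   6  11  61] [0.0129 0.0298 0.1491]
[290.3 206.2] [288 201   6  11  52] [0.036  0.0299 0.1493]
[250.  206.5] [249 202   3  10  30] [-0.0064  0.03    0.1488]
130 0 0
140 0 0
150 253 262
160 243 263
180 252 263
200 252 263
0.004421749405462718
[ 0.0013 -0.0346 -0.0267] [-0.091 -0.03 ] -0.04855585851837536
seg0 x4: [0.13, 0.07, -0.02, 0.0007, -0.001, 0.0152]
```

Emit:
jog_arm(series=[[0.13,0.07,0,0.0008,-0.0012,0.0152,0],[0.13,0.07,0,0.0008,-0.0012,0.0152,0],[0.13,0.07,0,0.0008,-0.0012,0.0152,0],[0.13,0.07,0,0.0008,-0.0012,0.0152,0],[0,0,0,0,0,0,0],[0,0,0,0,0,0,0],[0,0,0,0,0,0,0],[0,0,0,0,0,0,0]])

```text
time_s: 15.95
tcp_pos: [0.5844, -0.3595, 0.1385]
eef_rot: [[0.638, -0.77, 0.002], [-0.77, -0.638, -0.002], [0.003, -0.0, -1.0]]
wrist_force: [-0.3, -0.1, -1.6]
finger_gap: 0.0048
```

Run:
```python
from h import *
shot('wrist','w8');align('w8',235,285)
u=np.array([.639,-.769,0]); c=np.array([.5691,-.3424,0]);plan([(down(-50.3),c+u*.021+[0,0,.137])],step=.02)
```

```text
tcp [ 0.5843 -0.3595  0.1384] az -50.37
[243.1 153. ] [240 147   8  13  91] [-0.0108 -0.0359  0.0892]
[265.8 152.8] [262 147   8  13  91] [ 0.0074 -0.0361  0.0893]
130 0 0
140 276 276
150 253 261
160 252 263
180 252 263
200 252 263
seg0 x1: [-0.02, -0.16, -0.07, -0.0019, 0.0008, 0.0014]
```

Emit:
jog_arm(series=[[0,-0.16,0,-0.0018,0.0008,0,0],[0,0,0,0,0,0,0],[0,0,0,0,0,0.012,0],[0,0,0,0,0,0.015,0],[0,0,0,0,0,0.015,0],[0,0,0,0,0,0.01,0],[0,0,0,0,0,0.004,0],[0,0,0,0,0,0,0]])

```text
time_s: 16.8
tcp_pos: [0.5825, -0.3588, 0.0818]
eef_rot: [[0.638, -0.77, -0.0], [-0.77, -0.638, 0.0], [-0.0, 0.0, -1.0]]
wrist_force: [-0.8, 0.3, 3.6]
finger_gap: 0.0046
```

Emit:
jog_arm(series=[[0,0,0,0,0,0.003,0],[0,0,0,0,0,0,0],[0,0,0,0,0,0,0.34],[0,0,0,0,0,0,0.34],[0,0,0,0,0,0,0.34],[0,0,0,0,0,0,0.34],[0,0,0,0,0,0,0.34],[0,0,0,0,0,0,0.34]])

```text
time_s: 17.6
tcp_pos: [0.5821, -0.3581, 0.0784]
eef_rot: [[0.638, -0.77, -0.001], [-0.77, -0.638, 0.001], [-0.001, 0.0, -1.0]]
wrist_force: [0.7, 0.5, 0.4]
finger_gap: 0.0298
```

Emit:
jog_arm(series=[[0,0,0,0,0,-0.03,0.34],[0,0,0,0,0,-0.045,0.34],[0,0,0,0,0,-0.045,0.34],[0,0,0,0,0,-0.02,0.34],[0,0,0,0,0,0,0.34],[0,0,0,0,0,0,0.34],[0,0,0,0,0,0,0.34],[0,0,0,0,0,0,0.34]])

```text
time_s: 18.4
tcp_pos: [0.5816, -0.3577, 0.2168]
eef_rot: [[0.638, -0.77, -0.003], [-0.77, -0.638, 0.002], [-0.004, 0.001, -1.0]]
wrist_force: [-0.3, 0.7, 0.9]
finger_gap: 0.0301
```

Run:
```python
from h import *
shot('wrist','w9');rackcover('w9')
R,p,ez=coverpose((.618,.044,.097),178.7)
print(p)
plan([(R,p+ez*.12)])
```

```text
slot 0.021 cover n 560 x 0.0222 y [-0.045  0.049] z 0.1095
slot 0.063 cover n 726 x 0.0619 y [-0.035  0.049] z 0.1092
[0.60416862 0.04431388 0.06803719]
seg0 x10: [-1.29, -2.79, -4.79, -0.0112, -0.0407, 0.0058]
```

Two covers are seated. Next is cover A.

Emit:
jog_arm(series=[[-1.29,-2.79,-4.79,-0.0112,-0.0407,0.0058,0.45],[-1.29,-2.79,-4.79,-0.0112,-0.0407,0.0058,0.45],[-1.29,-2.79,-4.79,-0.0112,-0.0407,0.0058,0.45],[-1.29,-2.79,-4.79,-0.0112,-0.0407,0.0058,0.45],[-1.29,-2.79,-4.79,-0.0112,-0.0407,0.0058,0.45],[-1.29,-2.79,-4.79,-0.0112,-0.0407,0.0058,0.45],[-1.29,-2.79,-4.79,-0.0112,-0.0407,0.0058,0.45],[-1.29,-2.79,-4.79,-0.0112,-0.0407,0.0058,0.45]])

```text
time_s: 19.25
tcp_pos: [0.6774, -0.0399, 0.175]
eef_rot: [[0.893, -0.187, -0.41], [-0.186, -0.982, 0.044], [-0.411, 0.037, -0.911]]
wrist_force: [0.6, 0.1, 0.2]
finger_gap: 0.0397
```

Emit:
jog_arm(series=[[-1.29,-2.79,-4.79,-0.0112,-0.0407,0.0058,0.45],[-1.29,-2.79,-4.79,-0.0112,-0.0407,0.0058,0.45],[0,0,0,0,0,0,0.45],[0,0,0,0,0,0,0.45],[0,0,0,0,0,0,0.45],[0,0,0,0,0,0,0.45],[0,0,0,0,0,0,0.45],[0,0,0,0,0,0,0.45]])

```text
time_s: 20.05
tcp_pos: [0.6648, 0.0418, 0.1734]
eef_rot: [[0.867, -0.024, -0.498], [-0.022, -1.0, 0.01], [-0.498, 0.002, -0.867]]
wrist_force: [-0.9, -0.5, -0.6]
finger_gap: 0.0396
```

Run:
```python
from h import *
shot('wrist','w10')
Q=edge('w10',(.618,.044))
R,p,ez=coverpose((.618,.044,.097),178.7)
plan([(R,p)],step=.04)
```

```text
edge 662 [619.8  42.8] [95.3  7.4] 89.9 0.0965
seg0 x4: [0.02, -0.03, -0.02, 0.0, -0.0002, 0.0304]
```

Emit:
jog_arm(series=[[0,0,0,0,0,0.04,0.45],[0,0,0,0,0,0.04,0.45],[0,0,0,0,0,0.04,0.3],[0,0,0,0,0,0,0.2],[0,0,0,0,0,0,0],[0,0,0,0,0,0,0],[0,0,0,0,0,0,0],[0,0,0,0,0,0,0]])

```text
time_s: 20.9
tcp_pos: [0.6058, 0.0437, 0.0718]
eef_rot: [[0.867, -0.023, -0.498], [-0.021, -1.0, 0.01], [-0.498, 0.002, -0.867]]
wrist_force: [-4.3, 0.7, 7.8]
finger_gap: 0.0045
```

Emit:
jog_arm(series=[[0,0,0,0,0,0,0],[0,0,0,0,0,0,0],[0,0,0,0,0,-0.015,0],[0,0,0,0,0,-0.03,0],[0,0,0,0,0,-0.035,0],[0,0,0,0,0,-0.035,0],[0,0,0,0,0,-0.025,0],[0,0,0,0,0,0,0]])

```text
time_s: 21.7
tcp_pos: [0.6784, 0.0419, 0.1948]
eef_rot: [[0.872, -0.022, -0.49], [-0.02, -1.0, 0.009], [-0.49, 0.002, -0.872]]
wrist_force: [-0.1, -0.5, -2.8]
finger_gap: 0.0046
```

Run:
```python
from h import *
u=np.array([.639,-.769,0]); c=np.array([.5691,-.3424,0]);t=c-u*.021
R=down(-50.3);print(observe()['finger_gap'],t)
plan([(R,t+[-.01,.04,.215]),(R,t+[0,0,.20])])
```

```text
0.004587943647048384 [ 0.555681 -0.326251  0.      ]
seg0 x8: [1.58, 3.43, 5.99, 0.0003, 0.0457, -0.0009]
seg1 x1: [0.01, 0.01, -0.02, 0.0374, 0.0179, 0.0147]
```

Emit:
jog_arm(series=[[1.58,3.43,5.99,0.0003,0.0457,-0.0009,0],[1.58,3.43,5.99,0.0003,0.0457,-0.0009,0],[1.58,3.43,5.99,0.0003,0.0457,-0.0009,0],[1.58,3.43,5.99,0.0003,0.0457,-0.0009,0],[1.58,3.43,5.99,0.0003,0.0457,-0.0009,0],[1.58,3.43,5.99,0.0003,0.0457,-0.0009,0],[1.58,3.43,5.99,0.0003,0.0457,-0.0009,0],[1.58,3.43,5.99,0.0003,0.0457,-0.0009,0]])

```text
time_s: 22.5
tcp_pos: [0.5401, -0.2873, 0.2115]
eef_rot: [[0.634, -0.773, -0.007], [-0.773, -0.634, -0.002], [-0.003, 0.006, -1.0]]
wrist_force: [0.6, -0.5, -2.0]
finger_gap: 0.005
```

Emit:
jog_arm(series=[[0,0,0,0.0187,0.009,0.0074,0],[0,0,0,0.0187,0.009,0.0074,0],[0,0,0,0,0,0,0],[0,0,0,0,0,0,0],[0,0,0,0,0,0,0],[0,0,0,0,0,0,0],[0,0,0,0,0,0,0],[0,0,0,0,0,0,0]])

```text
time_s: 23.3
tcp_pos: [0.5521, -0.3252, 0.1968]
eef_rot: [[0.639, -0.769, -0.01], [-0.769, -0.639, 0.0], [-0.006, 0.007, -1.0]]
wrist_force: [-1.2, 0.6, -1.4]
finger_gap: 0.0047
```

Run:
```python
from h import *
shot('wrist','w11');align('w11',235,285)
u=np.array([.639,-.769,0]); c=np.array([.5691,-.3424,0]);plan([(down(-50.3),c-u*.021+[0,0,.137])],step=.02)
```

```text
tcp [ 0.552  -0.3253  0.1968] az -50.31
[252.1 140.6] [250 137   6   9  45] [-0.0047 -0.0404  0.1468]
[270.2 141.2] [268 137   6   9  48] [ 0.0132 -0.0398  0.147 ]
[250.5 209.5] [250 205   2  10  20] [-0.0066  0.0317  0.1481]
[269.5 209.2] [267 204   6  11  61] [0.0133 0.0314 0.1481]
130 0 0
140 243 243
150 253 261
160 252 262
180 252 263
200 252 263
seg0 x3: [0.14, 0.12, 0.0, 0.0011, -0.0009, 0.0199]
```

Emit:
jog_arm(series=[[0.14,0.12,0,0.0012,-0.0012,0.02,0],[0.14,0.12,0,0.0012,-0.0012,0.02,0],[0.14,0.12,0,0.0012,-0.0012,0.02,0],[0,0,0,0,0,0,0],[0,0,0,0,0,0,0],[0,0,0,0,0,0,0],[0,0,0,0,0,0,0],[0,0,0,0,0,0,0]])

```text
time_s: 24.15
tcp_pos: [0.5569, -0.3264, 0.1375]
eef_rot: [[0.638, -0.77, 0.001], [-0.77, -0.638, -0.0], [0.001, -0.001, -1.0]]
wrist_force: [-0.0, -0.5, -1.3]
finger_gap: 0.0049
```

Run:
```python
from h import *
shot('wrist','w12');align('w12',235,285)
u=np.array([.639,-.769,0]); c=np.array([.5691,-.3424,0]);plan([(down(-50.3),c-u*.021+[0,0,.137])],step=.02)
```

```text
tcp [ 0.5568 -0.3262  0.1372] az -50.33
[244.6 153. ] [241 147   8  13 101] [-0.0094 -0.0361  0.0881]
[267.4 153.1] [264 147   8  13  98] [ 0.0087 -0.036   0.0881]
130 0 0
140 0 0
150 253 261
160 252 262
180 252 263
200 237 263
seg0 x1: [-0.03, -0.03, -0.03, -0.0007, 0.0009, 0.0002]
```

Emit:
jog_arm(series=[[0,0,0,-0.0005,0.0005,0,0],[0,0,0,0,0,0.012,0],[0,0,0,0,0,0.015,0],[0,0,0,0,0,0.015,0],[0,0,0,0,0,0.01,0],[0,0,0,0,0,0.004,0],[0,0,0,0,0,0.002,0],[0,0,0,0,0,0,0]])

```text
time_s: 25.0
tcp_pos: [0.5568, -0.3273, 0.081]
eef_rot: [[0.638, -0.77, 0.002], [-0.77, -0.638, -0.001], [0.002, -0.001, -1.0]]
wrist_force: [-4.1, 2.3, 21.1]
finger_gap: 0.005
```

Emit:
jog_arm(series=[[0,0,0,0,0,0,0],[0,0,0,0,0,0,0],[0,0,0,0,0,0,0.34],[0,0,0,0,0,0,0.34],[0,0,0,0,0,0,0.34],[0,0,0,0,0,0,0.34],[0,0,0,0,0,0,0.34],[0,0,0,0,0,0,0.34]])

```text
time_s: 25.8
tcp_pos: [0.5557, -0.326, 0.0784]
eef_rot: [[0.638, -0.77, -0.0], [-0.77, -0.638, 0.0], [-0.0, 0.0, -1.0]]
wrist_force: [-0.2, 0.6, 0.5]
finger_gap: 0.0295
```

Emit:
jog_arm(series=[[0,0,0,0,0,-0.03,0.34],[0,0,0,0,0,-0.045,0.34],[0,0,0,0,0,-0.045,0.34],[0,0,0,0,0,-0.03,0.34],[0,0,0,0,0,0,0.34],[0,0,0,0,0,0,0.34],[0,0,0,0,0,0,0.34],[0,0,0,0,0,0,0.34]])

```text
time_s: 26.6
tcp_pos: [0.5551, -0.3255, 0.227]
eef_rot: [[0.638, -0.77, -0.003], [-0.77, -0.638, 0.001], [-0.003, 0.001, -1.0]]
wrist_force: [0.1, -0.2, -0.0]
finger_gap: 0.0299
```

Run:
```python
from h import *
shot('wrist','w13');rackcover('w13')
circ('w13',(.445,-.157),.07,.029,.037);circ('w13',(.438,.015),.06,.022,.03);circ('w13',(.40,.155),.08,.005,.011)
shot('side','d13');circ('d13',(.438,.013),.07,.022,.031,False);circ('d13',(.40,.153),.07,.006,.014,False)
print(observe()['tcp_pos'])
plan([(down(20),(.401,.155,.17))])
```

```text
slot -0.021 cover n 732 x -0.0117 y [-0.047  0.047] z 0.1088
slot 0.021 cover n 700 x 0.0195 y [-0.04   0.049] z 0.1092
slot 0.063 cover n 891 x 0.061 y [-0.045  0.049] z 0.1088
circ 4736 443.6 -158.0 55.9 [ 0.447  -0.1603  0.0326]
circ 846 470.0 11.2 29.1 [0.4705 0.0085 0.0264]
circ 0 0.0 0.0 0.0 [nan nan nan]
circ 277 470.2 11.0 28.3 [0.4689 0.0095 0.0271]
circ 305 401.3 154.4 32.7 [0.401  0.1534 0.0095]
[ 0.55532658 -0.32578235  0.22745525]
seg0 x12: [0.0, 0.01, -5.86, -0.0263, -0.0363, 0.0048]h.py:51: RuntimeWarning: Mean of empty slice.
  (a,b),rad=cv2.minEnclosingCircle(P[m,:2].astype(np.float32)*1000); print('circ',m.sum(),round(a,1),round(b,1),round(rad,1),P[m].mean(0).round(4))
  ret = um.true_divide(
```

Run:
```python
from h import *
e=plan([(down(0),(.401,.1545,.13))]); plan([(down(0),(.401,.1545,.0025))],start=e)
```

```text
seg0 x12: [0.0, 0.01, -4.2, -0.0307, -0.0307, 0.0081]
seg0 x3: [0.0, 0.0, 0.02, -0.0001, 0.0001, 0.0427]
```

Emit:
jog_arm(series=[[0,0.01,-4.2,-0.0307,-0.0307,0.0081,0.34],[0,0.01,-4.2,-0.0307,-0.0307,0.0081,1],[0,0.01,-4.2,-0.0307,-0.0307,0.0081,1],[0,0.01,-4.2,-0.0307,-0.0307,0.0081,1],[0,0.01,-4.2,-0.0307,-0.0307,0.0081,1],[0,0.01,-4.2,-0.0307,-0.0307,0.0081,1],[0,0.01,-4.2,-0.0307,-0.0307,0.0081,1],[0,0.01,-4.2,-0.0307,-0.0307,0.0081,1]])

```text
time_s: 27.5
tcp_pos: [0.4995, 0.0136, 0.1631]
eef_rot: [[0.959, -0.285, 0.001], [-0.285, -0.959, -0.001], [0.001, 0.0, -1.0]]
wrist_force: [0.4, 0.1, -0.8]
finger_gap: 0.0835
```

Emit:
jog_arm(series=[[0,0.01,-4.2,-0.0307,-0.0307,0.0081,1],[0,0.01,-4.2,-0.0307,-0.0307,0.0081,1],[0,0.01,-4.2,-0.0307,-0.0307,0.0081,1],[0,0.01,-4.2,-0.0307,-0.0307,0.0081,1],[0,0,0,0,0,0,1],[0,0,0,0,0,0,1],[0,0,0,0,0,0,1],[0,0,0,0,0,0,1]])

```text
time_s: 28.3
tcp_pos: [0.4031, 0.1532, 0.1313]
eef_rot: [[1.0, -0.002, 0.003], [-0.002, -1.0, -0.001], [0.003, 0.001, -1.0]]
wrist_force: [0.7, 0.5, 0.2]
finger_gap: 0.0881
```

Run:
```python
from h import *
shot('wrist','w14');circ('w14',(.401,.1545),.08,.005,.011);circ('w14',(.470,.011),.06,.022,.03)
shot('side','d14')
print(cur()[:3,3]);plan([(down(0),(.401,.1545,.0025))])
```

```text
circ 3495 401.2 155.2 32.1 [0.4012 0.1562 0.0086]
circ 1268 469.2 12.1 28.3 [0.4684 0.0122 0.0266]
[0.40277314 0.15343053 0.13125201]
seg0 x3: [0.02, -0.04, -0.02, -0.0007, -0.0004, 0.0429]
```

Emit:
jog_arm(series=[[0,-0.1,0,-0.0008,-0.0009,0.04,1],[0,0,0,-0.0008,-0.0009,0.04,1],[0,0,0,0,0,0.03,1],[0,0,0,0,0,0.0175,1],[0,0,0,0,0,0,1],[0,0,0,0,0,0,0],[0,0,0,0,0,0,0],[0,0,0,0,0,0,0]])

```text
time_s: 29.2
tcp_pos: [0.4009, 0.1561, 0.0041]
eef_rot: [[1.0, 0.001, 0.001], [0.001, -1.0, -0.0], [0.001, 0.0, -1.0]]
wrist_force: [0.0, 0.2, 0.9]
finger_gap: 0.0662
```

Emit:
jog_arm(series=[[0,0,0,0,0,0,0],[0,0,0,0,0,0,0],[0,0,0,0,0,0,0],[0,0,0,0,0,-0.01,0],[0,0,0,0,0,-0.02,0],[0,0,0,0,0,-0.04,0],[0,0,0,0,0,-0.04,0],[0,0,0,0,0,0,0]])

```text
time_s: 30.0
tcp_pos: [0.4028, 0.1574, 0.1178]
eef_rot: [[1.0, 0.001, 0.006], [0.001, -1.0, 0.004], [0.006, -0.004, -1.0]]
wrist_force: [-0.2, 0.6, -0.5]
finger_gap: 0.0626
```

Run:
```python
from h import *
print(observe()['finger_gap'],cur()[:3,3])
e=plan([(down(0),(.4443,-.1575,.12))])
shot('wrist','w15');P=cloud(load('w15'),True);s=cur();t=(P-s[:3,3])@s[:3,:3]
m=(np.hypot(t[...,0],t[...,1])<.036)&(abs(t[...,2])<.02);q=t[m];print(m.sum(),q.mean(0).round(4),np.linalg.lstsq(np.c_[q[:,:2],np.ones(len(q))],q[:,2],rcond=None)[0].round(3))
```

```text
0.06258368771181544 [0.40280893 0.15735433 0.11776568]
seg0 x8: [-0.03, -0.04, 0.01, 0.0052, 0.0394, -0.0003]
9292 [ 0.001  -0.0058 -0.0068] [ 0.003 -0.019 -0.007]
```

Emit:
jog_arm(series=[[-0.03,-0.04,0,0.0052,0.0394,-0.0003,0],[-0.03,-0.04,0,0.0052,0.0394,-0.0003,0],[-0.03,-0.04,0,0.0052,0.0394,-0.0003,0],[-0.03,-0.04,0,0.0052,0.0394,-0.0003,0],[-0.03,-0.04,0,0.0052,0.0394,-0.0003,0],[-0.03,-0.04,0,0.0052,0.0394,-0.0003,0],[-0.03,-0.04,0,0.0052,0.0394,-0.0003,0],[-0.03,-0.04,0,0.0052,0.0394,-0.0003,0]])

```text
time_s: 30.85
tcp_pos: [0.4414, -0.1602, 0.1157]
eef_rot: [[1.0, 0.001, -0.008], [0.001, -1.0, -0.004], [-0.008, 0.004, -1.0]]
wrist_force: [1.8, -0.2, -0.4]
finger_gap: 0.0621
```

Emit:
jog_arm(series=[[0,0,0,0,0,0.02,0],[0,0,0,0,0,0.025,0],[0,0,0,0,0,0,0],[0,0,0,0,0,0,0],[0,0,0,0,0,0,0],[0,0,0,0,0,0,0],[0,0,0,0,0,0,0],[0,0,0,0,0,0,0]])

```text
time_s: 31.65
tcp_pos: [0.4424, -0.1591, 0.0721]
eef_rot: [[1.0, 0.001, -0.005], [0.001, -1.0, -0.005], [-0.005, 0.005, -1.0]]
wrist_force: [-0.5, 0.2, -1.3]
finger_gap: 0.0623
```

Run:
```python
from h import *
print(observe()['finger_gap'],cur()[:3,3])
shot('wrist','w16');circ('w16',(.444,-.157),.07,.029,.037)
P=cloud(load('w16'),True);s=cur();t=(P-s[:3,3])@s[:3,:3]
m=(np.hypot(t[...,0],t[...,1])<.036)&(abs(t[...,2])<.02);q=P[m]*1000;print(cv2.minEnclosingCircle(q[:,:2].astype(np.float32)),q[:,2].mean())
plan([(down(0),(.4443,-.1575,.034))],step=.02)
```

```text
0.06228826159224 [ 0.4424437  -0.15913314  0.07213221]
circ 9230 443.9 -157.7 55.0 [ 0.4445 -0.1321  0.0327]
((442.4078369140625, -154.26327514648438), 35.178428649902344) 77.118295907586
seg0 x2: [0.14, 0.14, 0.04, 0.001, -0.0009, 0.019]
```

Emit:
jog_arm(series=[[0.14,0.14,0,0.0008,-0.0012,0.015,0],[0.14,0.14,0,0.0008,-0.0011,0.015,0],[0,0,0,0,0,0.004,0],[0,0,0,0,0,0.0025,0],[0,0,0,0,0,0,0],[0,0,0,0,0,0,0],[0,0,0,0,0,0,0],[0,0,0,0,0,0,0]])

```text
time_s: 32.5
tcp_pos: [0.443, -0.1569, 0.0359]
eef_rot: [[1.0, 0.001, -0.002], [0.001, -1.0, 0.001], [-0.002, -0.001, -1.0]]
wrist_force: [-2.8, 0.8, 6.2]
finger_gap: 0.0624
```

Contact is at 6 N. Release and lift.

Emit:
jog_arm(series=[[0,0,0,0,0,0,1],[0,0,0,0,0,0,1],[0,0,0,0,0,0,1],[0,0,0,0,0,0,1],[0,0,0,0,0,0,1],[0,0,0,0,0,-0.03,1],[0,0,0,0,0,-0.045,1],[0,0,0,0,0,-0.045,1]])

```text
time_s: 33.3
tcp_pos: [0.4429, -0.157, 0.1562]
eef_rot: [[1.0, 0.001, -0.003], [0.001, -1.0, 0.0], [-0.003, -0.0, -1.0]]
wrist_force: [1.5, 0.9, -0.6]
finger_gap: 0.0879
```

Emit:
jog_arm(series=[[0,0,0,0,0,0,1],[0,0,0,0,0,0,1],[0,0,0,0,0,0,1],[0,0,0,0,0,0,1],[0,0,0,0,0,0,1],[0,0,0,0,0,0,1],[0,0,0,0,0,0,1],[0,0,0,0,0,0,1]])

```text
time_s: 34.1
tcp_pos: [0.4436, -0.1571, 0.155]
eef_rot: [[1.0, 0.001, -0.001], [0.001, -1.0, 0.0], [-0.001, -0.0, -1.0]]
wrist_force: [-0.6, -0.6, -0.9]
finger_gap: 0.088
```

Run:
```python
from h import *
shot('wrist','w17');circ('w17',(.444,-.157),.05,.0375,.044);circ('w17',(.444,-.157),.065,.030,.0345)
circ('w17',(.47,.012),.06,.022,.03)
shot('scene','s17')
for n,c in(('A',(.6178,.043)),('B',(.585,.256)),('C',(.479,.41))): circ('s17',c,.04,.0135,.022,False)
for n,c in(('A',(.6178,.043)),('B',(.585,.256)),('C',(.479,.41))): circ('d14',c,.04,.0155,.024,False)
circ('w14',(.6178,.043),.04,.0145,.022)
print(cur()[:3,3])
```

```text
circ 3666 443.3 -157.6 32.1 [ 0.4435 -0.1567  0.0407]
circ 6442 443.8 -158.0 55.1 [ 0.4441 -0.1541  0.0327]
circ 1868 469.3 10.4 27.8 [0.4691 0.0037 0.0266]
circ 161 607.2 41.0 31.2 [0.6105 0.0474 0.0172]
circ 223 580.0 250.4 31.6 [0.5778 0.257  0.0171]
circ 261 477.6 400.7 33.5 [0.4728 0.4076 0.017 ]
circ 147 611.6 36.5 31.6 [0.6087 0.0453 0.0194]
circ 131 577.3 252.5 25.1 [0.5759 0.2527 0.0196]
circ 0 0.0 0.0 0.0 [nan nan nan]
circ 0 0.0 0.0 0.0 [nan nan nan]
[ 0.44362028 -0.15706699  0.15509955]h.py:51: RuntimeWarning: Mean of empty slice.
  (a,b),rad=cv2.minEnclosingCircle(P[m,:2].astype(np.float32)*1000); print('circ',m.sum(),round(a,1),round(b,1),round(rad,1),P[m].mean(0).round(4))
  ret = um.true_divide(
```

Emit:
jog_arm(series=[[0,0,0,0.0276,-0.0335,0,1],[0,0,0,0.0276,-0.0335,0,1],[0,0,0,0.0276,-0.0335,0,1],[0,0,0,0.0276,-0.0335,0,1],[0,0,0,0.0276,-0.0335,0,1],[0,0,0,0.0276,-0.0335,0,1],[0,0,0,0,0,0,1],[0,0,0,0,0,0,1]])

```text
time_s: 35.0
tcp_pos: [0.609, 0.0448, 0.1546]
eef_rot: [[1.0, 0.003, -0.001], [0.003, -1.0, -0.0], [-0.001, 0.0, -1.0]]
wrist_force: [0.2, -0.8, 0.1]
finger_gap: 0.0882
```

```bash
cat >> h.py <<'E'
def pad(f,c,r=.045):
    z=load(f);P=cloud(z,True);p=z['p'].astype(int)
    m=(np.hypot(P[...,0]-c[0],P[...,1]-c[1])<r)&(P[...,2]>.013)&(P[...,2]<.024)&(p[...,0]-p[...,2]>25)
    n,l,st,_=cv2.connectedComponentsWithStats(m.astype(np.uint8));i=1+np.argmax(st[1:,4]);q=P[l==i]*1000
    print('pad',len(q),cv2.minEnclosingCircle(q[:,:2].astype(np.float32)),q.mean(0).round(1))
E
python3 - <<'E'
from h import *
grab_frame('side');shot('wrist','w18');pad('w18',(.609,.043)); print(cur()[:3,3]);plan([(down(0),(.609,.043,.010))])
E
```

```text
pad 1958 ((610.2969970703125, 44.29801559448242), 25.1103572845459) [610.5  45.2  18.6]
[0.60824052 0.04250921 0.15489301]
seg0 x4: [0.01, 0.02, -0.01, 0.0002, -0.0001, 0.0362]
```

View pics/w18.png

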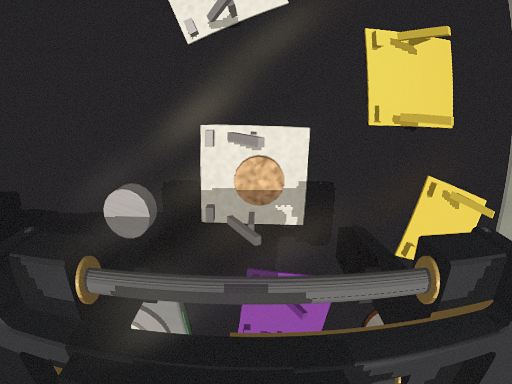

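Pad 1 is at (260,181) in the bare white bay, clear of both rests. Measured centre is (0.610, 0.044), top 18.6 mm.

Emit:
jog_arm(series=[[0,0,0,0.002,-0.0018,0.04,1],[0,0,0,0,0,0.04,1],[0,0,0,0,0,0.04,1],[0,0,0,0,0,0.0265,1],[0,0,0,0,0,0,1],[0,0,0,0,0,0,0],[0,0,0,0,0,0,0],[0,0,0,0,0,0,0]])

```text
time_s: 35.9
tcp_pos: [0.6111, 0.0454, 0.0093]
eef_rot: [[1.0, 0.0, 0.0], [0.0, -1.0, -0.0], [0.0, 0.0, -1.0]]
wrist_force: [-0.3, 0.1, -0.0]
finger_gap: 0.0662
```

Emit:
jog_arm(series=[[0,0,0,0,0,0,0],[0,0,0,0,0,0,0],[0,0,0,0,0,0,0],[0,0,0,0,0,0,0],[0,0,0,0,0,-0.02,0],[0,0,0,0,0,-0.04,0],[0,0,0,0,0,-0.04,0],[0,0,0,0,0,-0.02,0]])

```text
time_s: 36.7
tcp_pos: [0.6125, 0.0458, 0.1317]
eef_rot: [[1.0, 0.001, 0.003], [0.001, -1.0, 0.0], [0.003, -0.0, -1.0]]
wrist_force: [0.5, -0.3, 0.3]
finger_gap: 0.0491
```

Run:
```python
from h import *
print(observe()['finger_gap'],cur()[:3,3])
e=plan([(down(0),(.4437,-.1577,.125))]);
```

```text
0.04908886561254941 [0.61253559 0.04582668 0.13172424]
seg0 x6: [0.0, -0.03, 0.01, -0.0282, 0.0339, 0.0011]
```

Emit:
jog_arm(series=[[0,-0.03,0,-0.0282,0.0339,0.0011,0],[0,-0.03,0,-0.0282,0.0339,0.0011,0],[0,-0.03,0,-0.0282,0.0339,0.0011,0],[0,-0.03,0,-0.0282,0.0339,0.0011,0],[0,-0.03,0,-0.0282,0.0339,0.0011,0],[0,-0.03,0,-0.0282,0.0339,0.0011,0],[0,0,0,0,0,0.02,0],[0,0,0,0,0,0.025,0]])

```text
time_s: 37.5
tcp_pos: [0.442, -0.1592, 0.0777]
eef_rot: [[1.0, -0.002, -0.001], [-0.002, -1.0, -0.001], [-0.001, 0.001, -1.0]]
wrist_force: [0.9, 0.2, 0.5]
finger_gap: 0.0489
```

Emit:
jog_arm(series=[[0,0,0,0,0,0,0],[0,0,0,0,0,0,0],[0,0,0,0,0,0,0],[0,0,0,0,0,0,0],[0,0,0,0,0,0,0],[0,0,0,0,0,0,0],[0,0,0,0,0,0,0],[0,0,0,0,0,0,0]])

```text
time_s: 38.3
tcp_pos: [0.4419, -0.1577, 0.0774]
eef_rot: [[1.0, 0.001, -0.004], [0.001, -1.0, 0.0], [-0.004, -0.0, -1.0]]
wrist_force: [-0.4, -1.0, -0.2]
finger_gap: 0.0494
```

Run:
```python
from h import *
print(observe()['finger_gap'],cur()[:3,3])
plan([(down(0),(.4437,-.1568,.0455))],step=.02)
```

```text
0.04936479708878047 [ 0.44191989 -0.15765115  0.0773662 ]
seg0 x2: [0.0, 0.11, 0.03, 0.0009, -0.0004, 0.0159]
```

Emit:
jog_arm(series=[[0,0.11,0,0.0009,-0.0004,0.015,0],[0,0.11,0,0.0009,-0.0004,0.012,0],[0,0,0,0,0,0.003,0],[0,0,0,0,0,0.0015,0],[0,0,0,0,0,0,0],[0,0,0,0,0,0,0],[0,0,0,0,0,0,0],[0,0,0,0,0,0,0]])

```text
time_s: 39.1
tcp_pos: [0.4438, -0.1569, 0.0461]
eef_rot: [[1.0, 0.001, 0.001], [0.001, -1.0, -0.0], [0.001, 0.0, -1.0]]
wrist_force: [-0.4, 0.2, 0.5]
finger_gap: 0.049
```

Emit:
jog_arm(series=[[0,0,0,0,0,0,0.9],[0,0,0,0,0,0,0.9],[0,0,0,0,0,0,0.9],[0,0,0,0,0,0,0.9],[0,0,0,0,0,0,0.9],[0,0,0,0,0,-0.03,0.9],[0,0,0,0,0,-0.04,1],[0,0,0,0,0,-0.04,1]])

```text
time_s: 39.9
tcp_pos: [0.443, -0.1568, 0.1567]
eef_rot: [[1.0, 0.001, -0.002], [0.001, -1.0, 0.0], [-0.002, -0.0, -1.0]]
wrist_force: [1.6, 0.1, 0.0]
finger_gap: 0.0876
```

Run:
```python
from h import *
grab_frame('side');grab_frame('side');shot('wrist','w19');circ('w19',(.444,-.157),.05,.050,.059);circ('w19',(.444,-.157),.05,.0375,.044);circ('w19',(.47,.012),.06,.022,.03)
print(cur()[:3,3]);plan([(down(23),(.575,.2515,.155))])
```

```text
circ 2405 444.1 -158.4 25.1 [ 0.4443 -0.1575  0.0546]
circ 1090 443.5 -157.9 32.1 [ 0.4417 -0.1476  0.0406]
circ 1837 469.3 10.5 27.8 [0.4692 0.0042 0.0266]
[ 0.4452797  -0.15720476  0.15788461]
seg0 x10: [0.01, -0.03, -2.29, 0.0203, -0.0381, 0.0003]
```

Pad 1 is centred within 1 mm. Next is pad 2.

Emit:
jog_arm(series=[[0,-0.03,-2.29,0.0203,-0.0381,0.0003,1],[0,-0.03,-2.29,0.0203,-0.0381,0.0003,1],[0,-0.03,-2.29,0.0203,-0.0381,0.0003,1],[0,-0.03,-2.29,0.0203,-0.0381,0.0003,1],[0,-0.03,-2.29,0.0203,-0.0381,0.0003,1],[0,-0.03,-2.29,0.0203,-0.0381,0.0003,1],[0,-0.03,-2.29,0.0203,-0.0381,0.0003,1],[0,-0.03,-2.29,0.0203,-0.0381,0.0003,1]])

```text
time_s: 40.85
tcp_pos: [0.5605, 0.1679, 0.1516]
eef_rot: [[0.948, 0.317, -0.006], [0.317, -0.949, -0.001], [-0.006, -0.001, -1.0]]
wrist_force: [0.7, 0.2, -0.3]
finger_gap: 0.0884
```

Emit:
jog_arm(series=[[0,-0.03,-2.29,0.0203,-0.0381,0.0003,1],[0,-0.03,-2.29,0.0203,-0.0381,0.0003,1],[0,0,0,0,0,0,1],[0,0,0,0,0,0,1],[0,0,0,0,0,0,1],[0,0,0,0,0,0,1],[0,0,0,0,0,0,1],[0,0,0,0,0,0,1]])

```text
time_s: 41.65
tcp_pos: [0.574, 0.251, 0.1525]
eef_rot: [[0.921, 0.389, -0.005], [0.389, -0.921, -0.001], [-0.005, -0.001, -1.0]]
wrist_force: [-0.0, -0.6, -0.1]
finger_gap: 0.0881
```

Run:
```python
from h import *
shot('wrist','w20');pad('w20',(.575,.2515)); print(cur()[:3,3]);plan([(down(23),(.575,.2515,.008))])
```

```text
pad 1983 ((577.3594970703125, 254.77383422851562), 25.03366470336914) [576.8 255.5  18.6]
[0.57391611 0.25121276 0.15253383]
seg0 x4: [-0.02, 0.07, -0.02, 0.0004, 0.0001, 0.0361]
```

Emit:
jog_arm(series=[[0,0.14,0,0.0026,-0.001,0.04,1],[0,0.14,0,0.0025,-0.001,0.04,1],[0,0,0,0,0,0.04,1],[0,0,0,0,0,0.0245,1],[0,0,0,0,0,0,1],[0,0,0,0,0,0,0],[0,0,0,0,0,0,0],[0,0,0,0,0,0,0]])

```text
time_s: 42.5
tcp_pos: [0.5776, 0.2556, 0.0083]
eef_rot: [[0.921, 0.39, -0.0], [0.39, -0.921, 0.001], [0.0, -0.001, -1.0]]
wrist_force: [-0.1, -0.1, 0.9]
finger_gap: 0.0666
```

Emit:
jog_arm(series=[[0,0,0,0,0,0,0],[0,0,0,0,0,0,0],[0,0,0,0,0,0,0],[0,0,0,0,0,0,0],[0,0,0,0,0,-0.02,0],[0,0,0,0,0,-0.04,0],[0,0,0,0,0,-0.04,0],[0,0,0,0,0,-0.02,0]])

```text
time_s: 43.3
tcp_pos: [0.579, 0.256, 0.1313]
eef_rot: [[0.921, 0.39, 0.003], [0.39, -0.921, 0.003], [0.004, -0.001, -1.0]]
wrist_force: [1.0, 0.9, -0.4]
finger_gap: 0.049
```

Run:
```python
from h import *
print(observe()['finger_gap'],cur()[:3,3])
e=plan([(down(0),(.4437,-.1577,.115))]);
```

```text
0.04904043729364167 [0.57903374 0.25595828 0.1313272 ]
seg0 x10: [-0.01, -0.02, 2.29, -0.0224, 0.0377, 0.0016]
```

Emit:
jog_arm(series=[[0,-0.02,2.29,-0.0224,0.0377,0.0016,0],[0,-0.02,2.29,-0.0224,0.0377,0.0016,0],[0,-0.02,2.29,-0.0224,0.0377,0.0016,0],[0,-0.02,2.29,-0.0224,0.0377,0.0016,0],[0,-0.02,2.29,-0.0224,0.0377,0.0016,0],[0,-0.02,2.29,-0.0224,0.0377,0.0016,0],[0,-0.02,2.29,-0.0224,0.0377,0.0016,0],[0,-0.02,2.29,-0.0224,0.0377,0.0016,0]])

```text
time_s: 44.1
tcp_pos: [0.4819, -0.0823, 0.1152]
eef_rot: [[0.997, 0.079, -0.003], [0.079, -0.997, 0.0], [-0.003, -0.0, -1.0]]
wrist_force: [0.5, -1.1, 0.2]
finger_gap: 0.0491
```

Emit:
jog_arm(series=[[0,-0.02,2.29,-0.0224,0.0377,0.0016,0],[0,-0.02,2.29,-0.0224,0.0377,0.0016,0],[0,0,0,0,0,0.02,0],[0,0,0,0,0,0,0],[0,0,0,0,0,0,0],[0,0,0,0,0,0,0],[0,0,0,0,0,0,0],[0,0,0,0,0,0,0]])

```text
time_s: 44.9
tcp_pos: [0.4429, -0.1581, 0.0925]
eef_rot: [[1.0, 0.002, -0.003], [0.002, -1.0, 0.0], [-0.003, -0.0, -1.0]]
wrist_force: [1.2, -0.0, -0.7]
finger_gap: 0.0494
```

Run:
```python
from h import *
print(observe()['finger_gap'],cur()[:3,3])
plan([(down(0),(.4437,-.1572,.0585))],step=.02)
```

```text
0.04935217615412635 [ 0.44292756 -0.15813777  0.0924541 ]
seg0 x2: [-0.01, 0.09, 0.07, 0.0004, -0.0005, 0.017]
```

Emit:
jog_arm(series=[[0,0.09,0,0.0004,-0.0005,0.016,0],[0,0.09,0,0.0004,-0.0005,0.013,0],[0,0,0,0,0,0.003,0],[0,0,0,0,0,0.0018,0],[0,0,0,0,0,0,0],[0,0,0,0,0,0,0],[0,0,0,0,0,0,0],[0,0,0,0,0,0,0]])

```text
time_s: 45.7
tcp_pos: [0.4432, -0.1577, 0.0585]
eef_rot: [[1.0, 0.001, -0.0], [0.001, -1.0, 0.0], [-0.0, -0.0, -1.0]]
wrist_force: [-0.8, 0.4, 0.5]
finger_gap: 0.0489
```

Emit:
jog_arm(series=[[0,0,0,0,0,0,0.9],[0,0,0,0,0,0,0.9],[0,0,0,0,0,0,0.9],[0,0,0,0,0,0,0.9],[0,0,0,0,0,0,0.9],[0,0,0,0,0,-0.03,0.9],[0,0,0,0,0,-0.04,1],[0,0,0,0,0,-0.03,1]])

```text
time_s: 46.5
tcp_pos: [0.4431, -0.1579, 0.1599]
eef_rot: [[1.0, 0.001, -0.001], [0.001, -1.0, -0.0], [-0.001, 0.0, -1.0]]
wrist_force: [0.6, 0.4, 0.5]
finger_gap: 0.0879
```

Run:
```python
from h import *
grab_frame('side');grab_frame('side');shot('wrist','w21');circ('w21',(.444,-.157),.05,.064,.073);circ('w21',(.444,-.157),.05,.0375,.044);circ('w21',(.47,.012),.06,.022,.03)
print(cur()[:3,3]);plan([(down(46),(.4745,.407,.155))])
```

```text
circ 2638 443.4 -158.5 25.1 [ 0.4437 -0.1575  0.0686]
circ 910 443.4 -157.5 32.0 [ 0.4424 -0.1415  0.0406]
circ 1843 469.1 10.9 28.0 [0.469  0.0043 0.0266]
[ 0.44440101 -0.15788161  0.15971285]
seg0 x13: [0.01, -0.01, -3.53, 0.0184, -0.0407, 0.0004]
```

Pad 2 is placed. Next is pad 3.

Emit:
jog_arm(series=[[0,-0.01,-3.53,0.0184,-0.0407,0.0004,1],[0,-0.01,-3.53,0.0184,-0.0407,0.0004,1],[0,-0.01,-3.53,0.0184,-0.0407,0.0004,1],[0,-0.01,-3.53,0.0184,-0.0407,0.0004,1],[0,-0.01,-3.53,0.0184,-0.0407,0.0004,1],[0,-0.01,-3.53,0.0184,-0.0407,0.0004,1],[0,-0.01,-3.53,0.0184,-0.0407,0.0004,1],[0,-0.01,-3.53,0.0184,-0.0407,0.0004,1]])

```text
time_s: 47.45
tcp_pos: [0.5153, 0.19, 0.1533]
eef_rot: [[0.879, 0.476, -0.004], [0.476, -0.879, -0.001], [-0.004, -0.001, -1.0]]
wrist_force: [0.9, -0.0, 0.7]
finger_gap: 0.0881
```

Emit:
jog_arm(series=[[0,-0.01,-3.53,0.0184,-0.0407,0.0004,1],[0,-0.01,-3.53,0.0184,-0.0407,0.0004,1],[0,-0.01,-3.53,0.0184,-0.0407,0.0004,1],[0,-0.01,-3.53,0.0184,-0.0407,0.0004,1],[0,-0.01,-3.53,0.0184,-0.0407,0.0004,1],[0,0,0,0,0,0,1],[0,0,0,0,0,0,1],[0,0,0,0,0,0,1]])

```text
time_s: 48.25
tcp_pos: [0.4738, 0.4048, 0.1518]
eef_rot: [[0.697, 0.717, -0.004], [0.717, -0.697, -0.003], [-0.005, -0.001, -1.0]]
wrist_force: [0.8, -0.6, -0.1]
finger_gap: 0.0882
```

Run:
```python
from h import *
shot('wrist','w22');pad('w22',(.4735,.405)); print(cur()[:3,3])
z=load('w22');P=cloud(z,True);p=z['p'].astype(int)
plan([(down(46),(.4735,.405,.008))])
```

```text
pad 1999 ((471.310791015625, 405.82080078125), 25.045089721679688) [470.6 406.4  18.6]
[0.47416185 0.40465667 0.15219651]
seg0 x4: [-0.01, 0.06, -0.05, 0.0, -0.0002, 0.036]
```

Emit:
jog_arm(series=[[0,0.12,0,-0.0006,-0.0014,0.04,1],[0,0.12,0,-0.0006,-0.0014,0.04,1],[0,0,0,0,0,0.04,1],[0,0,0,0,0,0.024,1],[0,0,0,0,0,0,1],[0,0,0,0,0,0,0],[0,0,0,0,0,0,0],[0,0,0,0,0,0,0]])

```text
time_s: 49.1
tcp_pos: [0.471, 0.4079, 0.0098]
eef_rot: [[0.696, 0.718, 0.001], [0.718, -0.696, 0.003], [0.003, -0.001, -1.0]]
wrist_force: [-0.3, -0.6, -0.5]
finger_gap: 0.0663
```

Emit:
jog_arm(series=[[0,0,0,0,0,0,0],[0,0,0,0,0,0,0],[0,0,0,0,0,0,0],[0,0,0,0,0,0,0],[0,0,0,0,0,-0.02,0],[0,0,0,0,0,-0.04,0],[0,0,0,0,0,-0.04,0],[0,0,0,0,0,-0.02,0]])

```text
time_s: 49.9
tcp_pos: [0.4717, 0.4088, 0.1324]
eef_rot: [[0.695, 0.719, 0.003], [0.719, -0.695, 0.005], [0.006, -0.002, -1.0]]
wrist_force: [0.1, 0.0, -0.4]
finger_gap: 0.0488
```

Run:
```python
from h import *
print(observe()['finger_gap'],cur()[:3,3])
e=plan([(down(0),(.4437,-.1577,.12))]);
```

```text
0.04878842888193808 [0.47172816 0.40880271 0.13239083]
seg0 x13: [-0.02, -0.02, 3.53, -0.0207, 0.0397, 0.0008]
```

Emit:
jog_arm(series=[[0,-0.02,3.53,-0.0207,0.0397,0.0008,0],[0,-0.02,3.53,-0.0207,0.0397,0.0008,0],[0,-0.02,3.53,-0.0207,0.0397,0.0008,0],[0,-0.02,3.53,-0.0207,0.0397,0.0008,0],[0,-0.02,3.53,-0.0207,0.0397,0.0008,0],[0,-0.02,3.53,-0.0207,0.0397,0.0008,0],[0,-0.02,3.53,-0.0207,0.0397,0.0008,0],[0,-0.02,3.53,-0.0207,0.0397,0.0008,0]])

```text
time_s: 50.7
tcp_pos: [0.5079, 0.0534, 0.1221]
eef_rot: [[0.953, 0.302, -0.002], [0.302, -0.953, 0.001], [-0.001, -0.001, -1.0]]
wrist_force: [0.0, 0.3, 0.5]
finger_gap: 0.0492
```

Emit:
jog_arm(series=[[0,-0.02,3.53,-0.0207,0.0397,0.0008,0],[0,-0.02,3.53,-0.0207,0.0397,0.0008,0],[0,-0.02,3.53,-0.0207,0.0397,0.0008,0],[0,-0.02,3.53,-0.0207,0.0397,0.0008,0],[0,-0.02,3.53,-0.0207,0.0397,0.0008,0],[0,0,0,0,0,0.01,0],[0,0,0,0,0,0,0],[0,0,0,0,0,0,0]])

```text
time_s: 51.5
tcp_pos: [0.4435, -0.157, 0.1079]
eef_rot: [[1.0, 0.003, -0.004], [0.003, -1.0, 0.001], [-0.004, -0.001, -1.0]]
wrist_force: [0.1, -0.0, 0.0]
finger_gap: 0.0491
```

Run:
```python
from h import *
grab_frame('side');print(observe()['finger_gap'],cur()[:3,3])
plan([(down(0),(.4437,-.1560,.074))],step=.02)
```

```text
0.048642939549309115 [ 0.44378091 -0.15678084  0.10811443]
seg0 x2: [-0.04, 0.11, 0.11, 0.0, -0.0004, 0.0171]
```

Emit:
jog_arm(series=[[0,0.11,0.1,0,-0.0004,0.016,0],[0,0.11,0,0,-0.0004,0.013,0],[0,0,0,0,0,0.003,0],[0,0,0,0,0,0.0018,0],[0,0,0,0,0,0,0],[0,0,0,0,0,0,0],[0,0,0,0,0,0,0],[0,0,0,0,0,0,0]])

```text
time_s: 52.35
tcp_pos: [0.4432, -0.1574, 0.0746]
eef_rot: [[1.0, -0.001, 0.0], [-0.001, -1.0, 0.001], [0.0, -0.001, -1.0]]
wrist_force: [0.1, 0.2, 0.4]
finger_gap: 0.0492
```

Emit:
jog_arm(series=[[0,0,0,0,0,0,0.9],[0,0,0,0,0,0,0.9],[0,0,0,0,0,0,0.9],[0,0,0,0,0,0,0.9],[0,0,0,0,0,0,0.9],[0,0,0,0,0,-0.03,0.9],[0,0,0,0,0,-0.04,1],[0,0,0,0,0,-0.02,1]])

```text
time_s: 53.15
tcp_pos: [0.4438, -0.1579, 0.1666]
eef_rot: [[1.0, -0.001, 0.002], [-0.001, -1.0, 0.0], [0.002, -0.0, -1.0]]
wrist_force: [1.2, 0.2, -0.3]
finger_gap: 0.0876
```

Run:
```python
from h import *
grab_frame('side');grab_frame('side');shot('wrist','w23');circ('w23',(.444,-.157),.05,.078,.087);circ('w23',(.444,-.157),.05,.0375,.044);circ('w23',(.47,.012),.06,.022,.03)
print(cur()[:3,3]);plan([(down(0),(.469,.0108,.13))],step=.04)
```

```text
circ 2791 443.6 -159.4 25.1 [ 0.4434 -0.1585  0.0826]
circ 853 443.3 -157.7 32.0 [ 0.4426 -0.1409  0.0406]
circ 1895 469.2 10.9 28.0 [0.469  0.0055 0.0266]
[ 0.44387581 -0.15749992  0.16524304]
seg0 x5: [-0.01, -0.03, 0.0, 0.005, -0.0337, 0.0071]
```

All three pads are stacked, tops at 82.6 mm. Next is the weight.

Emit:
jog_arm(series=[[0,-0.03,0,0.005,-0.0337,0.0071,1],[0,-0.03,0,0.005,-0.0337,0.0071,1],[0,-0.03,0,0.005,-0.0337,0.0071,1],[0,-0.03,0,0.005,-0.0337,0.0071,1],[0,-0.03,0,0.005,-0.0337,0.0071,1],[0,0,0,0,0,0,1],[0,0,0,0,0,0,1],[0,0,0,0,0,0,1]])

```text
time_s: 54.1
tcp_pos: [0.4675, 0.0098, 0.1283]
eef_rot: [[1.0, -0.002, -0.004], [-0.002, -1.0, -0.0], [-0.004, 0.0, -1.0]]
wrist_force: [-0.1, -0.3, 0.2]
finger_gap: 0.0883
```

Run:
```python
from h import *
shot('wrist','w24');circ('w24',(.469,.0108),.06,.022,.03)
print(cur()[:3,3]);plan([(down(0),(.469,.0108,.006))],step=.04)
```

```text
circ 3098 469.5 11.6 27.9 [0.4696 0.0125 0.0266]
[0.46760797 0.00963057 0.12856352]
seg0 x4: [0.0, 0.05, -0.04, 0.0004, -0.0003, 0.0306]
```

Emit:
jog_arm(series=[[0,0.1,0,0.0011,-0.001,0.04,1],[0,0.1,0,0.0011,-0.001,0.04,1],[0,0,0,0,0,0.03,1],[0,0,0,0,0,0.0125,1],[0,0,0,0,0,0,1],[0,0,0,0,0,0,0],[0,0,0,0,0,0,0],[0,0,0,0,0,0,0]])

```text
time_s: 54.95
tcp_pos: [0.4711, 0.0132, 0.0076]
eef_rot: [[1.0, -0.001, 0.003], [-0.001, -1.0, 0.001], [0.003, -0.001, -1.0]]
wrist_force: [-0.1, -0.8, -0.0]
finger_gap: 0.0662
```

Emit:
jog_arm(series=[[0,0,0,0,0,0,0],[0,0,0,0,0,0,0],[0,0,0,0,0,0,0],[0,0,0,0,0,-0.01,0],[0,0,0,0,0,-0.03,0],[0,0,0,0,0,-0.04,0],[0,0,0,0,0,-0.045,0],[0,0,0,0,0,0,0]])

```text
time_s: 55.75
tcp_pos: [0.4734, 0.0132, 0.1362]
eef_rot: [[1.0, -0.001, 0.01], [-0.001, -1.0, 0.002], [0.01, -0.002, -1.0]]
wrist_force: [1.2, -0.1, -3.8]
finger_gap: 0.0554
```

Run:
```python
from h import *
print(observe()['finger_gap'],cur()[:3,3])
shot('wrist','w25');P=cloud(load('w25'),True);s=cur();t=(P-s[:3,3])@s[:3,:3]
m=(np.hypot(t[...,0],t[...,1])<.03)&(t[...,2]<-.01)&(t[...,2]>-.03);q=t[m];print(m.sum(),q.mean(0).round(4),np.median(q[:,2]))
plan([(down(0),(.4437,-.1580,.135))],step=.035)
```

```text
0.055438572920534224 [0.47344073 0.01317559 0.13623337]
7332 [ 0.0007 -0.0075 -0.0215] -0.021977398561731303
seg0 x5: [-0.02, -0.07, 0.0, -0.0056, 0.0343, -0.0003]
```

Emit:
jog_arm(series=[[0,-0.07,0,-0.0056,0.0343,-0.0003,0],[0,-0.07,0,-0.0056,0.0343,-0.0003,0],[0,-0.07,0,-0.0056,0.0343,-0.0003,0],[0,-0.07,0,-0.0056,0.0343,-0.0003,0],[0,-0.07,0,-0.0056,0.0343,-0.0003,0],[0,0,0,0,0,0.015,0],[0,0,0,0,0,0,0],[0,0,0,0,0,0,0]])

```text
time_s: 56.6
tcp_pos: [0.4407, -0.1575, 0.1167]
eef_rot: [[1.0, -0.0, -0.009], [-0.0, -1.0, 0.002], [-0.009, -0.002, -1.0]]
wrist_force: [-0.0, 0.0, -4.6]
finger_gap: 0.055
```

Run:
```python
from h import *
grab_frame('side');grab_frame('side');print(observe()['finger_gap'],cur()[:3,3])
plan([(down(0),(.4440,-.1565,.0895))],step=.02)
shot('side','d26');shot('wrist','w26')
P=cloud(load('w26'),True);s=cur()
m=(np.hypot(P[...,0]-.444,P[...,1]+.157)<.03)&(P[...,2]>.11)&(P[...,2]<.15)
q=P[m];print(m.sum(),q.mean(0),np.median(q[:,2]))
```

```text
0.055710216373828274 [ 0.44177926 -0.15740612  0.11756023]
seg0 x2: [-0.03, 0.18, 0.03, 0.0012, -0.0004, 0.014]
8066 [ 0.44352675 -0.14883116  0.13564498] 0.13728966604948933
```

Emit:
jog_arm(series=[[0,0.18,0,0.0012,-0.0004,0.014,0],[0,0.18,0,0.0012,-0.0004,0.011,0],[0,0,0,0,0,0.0025,0],[0,0,0,0,0,0,0],[0,0,0,0,0,0,0],[0,0,0,0,0,0,0],[0,0,0,0,0,0,0],[0,0,0,0,0,0,0]])

```text
time_s: 57.6
tcp_pos: [0.4443, -0.1576, 0.0905]
eef_rot: [[1.0, -0.001, 0.001], [-0.001, -1.0, 0.001], [0.001, -0.001, -1.0]]
wrist_force: [-0.3, -0.4, -4.3]
finger_gap: 0.055
```

Emit:
jog_arm(series=[[0,0,0,0,-0.001,0.001,0],[0,0,0,0,0,0.0008,0],[0,0,0,0,0,0,0],[0,0,0,0,0,0,0],[0,0,0,0,0,0,0],[0,0,0,0,0,0,0],[0,0,0,0,0,0,0],[0,0,0,0,0,0,0]])

```text
time_s: 58.4
tcp_pos: [0.4443, -0.1565, 0.089]
eef_rot: [[1.0, -0.001, 0.001], [-0.001, -1.0, 0.001], [0.001, -0.001, -1.0]]
wrist_force: [-1.9, 1.8, 6.7]
finger_gap: 0.0552
```

In contact. Release and raise.

Emit:
jog_arm(series=[[0,0,0,0,0,0,0.95],[0,0,0,0,0,0,0.95],[0,0,0,0,0,0,0.95],[0,0,0,0,0,0,0.95],[0,0,0,0,0,0,0.95],[0,0,0,0,0,0,0.95],[0,0,0,0,0,-0.03,0.95],[0,0,0,0,0,-0.04,0.95]])

```text
time_s: 59.2
tcp_pos: [0.4426, -0.1563, 0.158]
eef_rot: [[1.0, -0.001, -0.003], [-0.001, -1.0, 0.001], [-0.003, -0.001, -1.0]]
wrist_force: [1.4, -0.5, 0.2]
finger_gap: 0.0838
```

Emit:
jog_arm(series=[[0,0,0,0,0,-0.04,0.95],[0,0,0,0,-0.03,-0.03,0.95],[0,0,0,0,-0.04,0,0.95],[0,0,0,0,-0.04,0,0.95],[0,0,0,0,0,0,0.95],[0,0,0,0,0,0,0.95],[0,0,0,0,0,0,0.95],[0,0,0,0,0,0,0.95]])

```text
time_s: 60.0
tcp_pos: [0.444, -0.0481, 0.2285]
eef_rot: [[1.0, -0.003, 0.001], [-0.003, -1.0, 0.0], [0.001, -0.0, -1.0]]
wrist_force: [0.2, -0.7, 0.0]
finger_gap: 0.0841
```

Run:
```python
from h import *
shot('wrist','w27');circ('w27',(.444,-.157),.05,.102,.114);shot('side','d27');circ('d27',(.444,-.157),.05,.104,.114,False)
circ('d27',(.444,-.157),.07,.029,.037,False)
rackcover('d27',False)
cv2.imwrite('pics/d27c.png',cv2.resize(cv2.imread('pics/d27.png')[150:320,200:440],None,fx=3.3,fy=3.3,interpolation=2))
```

```text
circ 523 444.0 -158.3 28.4 [ 0.4444 -0.1424  0.1077]
circ 401 445.1 -158.8 28.1 [ 0.4437 -0.1599  0.1091]
circ 723 444.1 -158.0 55.3 [ 0.4339 -0.1691  0.0333]
slot -0.021 cover n 172 x -0.013 y [-0.048  0.046] z 0.1078
slot 0.021 cover n 154 x 0.0198 y [-0.046  0.048] z 0.1084
slot 0.063 cover n 177 x 0.0615 y [-0.046  0.049] z 0.1079
```

View pics/d27c.png

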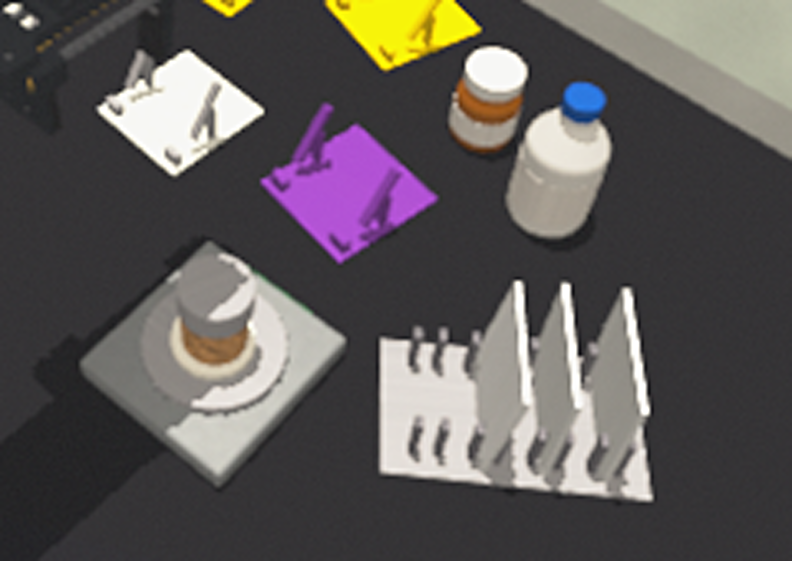

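The view shows a centred stack, with the weight on the pads on the stone, and three covers upright in separate slots. The left cover leans slightly, so I'll measure the tilts.

Run:
```python
from h import *
o=np.array([.5691,-.3424]);u=np.array([.639,-.769]);w=np.array([.769,.639])
P=cloud(load('d27'),False).reshape(-1,3);a=(P[:,:2]-o)@u;b=(P[:,:2]-o)@w
for s in(-.021,.021,.063):
    m=(abs(a-s)<.016)&(abs(b)<.028)&(P[:,2]>.015)&(P[:,2]<.10)
    A=np.c_[P[m,2],b[m],np.ones(m.sum())]
    k=np.ones(m.sum(),bool)
    for _ in range(6):
        c=np.linalg.lstsq(A[k],a[m][k],rcond=None)[0];r=a[m]-A@c;k=abs(r)<max(.0025,1.5*np.median(abs(r)))
    print(s,m.sum(),k.sum(),'tilt',c[0].round(3),'yaw',c[1].round(3),'x at z=.004',(c[2]+.004*c[0]).round(4),'x at .0565',(c[2]+.0565*c[0]).round(4))
s=observe();print(s['time_s'],s['wrist_force'],s['tcp_pos'])
```

```text
-0.021 244 244 tilt 0.108 yaw 0.002 x at z=.004 -0.0245 x at .0565 -0.0188
0.021 201 201 tilt 0.001 yaw 0.006 x at z=.004 0.0191 x at .0565 0.0191
0.063 245 245 tilt 0.0 yaw 0.002 x at z=.004 0.0609 x at .0565 0.0609
60.1 [-0.29567453  0.07737605  0.82489545] [ 0.44403919 -0.04779019  0.2284908 ]
```

```bash
python3 -c "
from cell import close_job; print(close_job())"
```

```text
the job is handed in; nothing more can be done
None
```

The job is handed in at about 60 s of the 210 s allowed. All three covers stand in rack slots, one to a slot. The stack is built on the tester plate: ceramic disc, three cork pads, steel weight. No verdict was reported.

- **Stack:** The weight's centre measured within about 1.5 mm of the plate's centre, and its top was at 108–109 mm (108 mm expected). After each placement the ceramic disc measured within 1 mm of centre and each pad within 2 mm; all tops were at the expected heights.
- **Covers:** The covers from bays B and C (my labels: A nearest the rack, C farthest) stand upright, with tilt under 0.01 rad. Bay A's cover, in the −21 mm slot, leans about 0.11 rad against its fins, inside the 0.25 rad limit, so I left it. All top edges were at 108–109 mm, so the covers are down on the rack base and centred along their slots.
- **Disturbance:** The weight was knocked about 3 cm aside during the run. I measured its new position before gripping it.
- **Bystanders:** I did not go near the bottle, jar or beaker. The bottle and jar stood upright in the last side picture. The beaker was outside that crop, so I did not check it at the end. At hand-in the gripper was clear of everything.
- **Measurement problem:** One early rack-alignment picture was taken before the arm had settled and read a few mm off. A second look caught it before the plate went in.

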